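Clear the carving mat of plaster drums and bring in the tool caddies

TASK

Make the carving place ready. First clear the mat: with the flat of the hand roll every plaster drum that lies on it across the bench until it lies snugly along the stop rail; do not lift the drums. Then bring in the two tool caddies: roll each along the roller track right up to the end stop, only there lift it off by its handle, and stand it on the mat, lengthways like the mat; leave all other things alone.

Things in the scene. Friction and masses are not known exactly. Their poses are not given: they have to be found in the camera images.
- drum1: plaster column drum lying on its side: white solid cylinder with finely ribbed side, 90 mm diameter, 110 mm long, about 0.75 kg, too thick to grasp; one of 2 or 3 (None: absent). Origin at its centre, 45 mm above the bench; x along its axis; y, z turn as it rolls. Let go, it rolls on for several cm. Starts on the mat, its axis within 0.2 rad of the mat's y
- drum2: plaster column drum lying on its side: white solid cylinder with finely ribbed side, 90 mm diameter, 110 mm long, about 0.75 kg, too thick to grasp; one of 2 or 3 (None: absent). Origin at its centre, 45 mm above the bench; x along its axis; y, z turn as it rolls. Let go, it rolls on for several cm. Starts on the mat, its axis within 0.2 rad of the mat's y
- drum3: plaster column drum lying on its side: white solid cylinder with finely ribbed side, 90 mm diameter, 110 mm long, about 0.75 kg, too thick to grasp; one of 2 or 3 (None: absent). Origin at its centre, 45 mm above the bench; x along its axis; y, z turn as it rolls. Let go, it rolls on for several cm. Starts on the mat, its axis within 0.2 rad of the mat's y
- rail: wooden stop rail, fixed, 580 mm long (y), 55 mm high, 30 mm thick. Origin on the bench at the middle of its face towards the robot; x points out of its back, away from the robot: a drum lying against it has its centre at x = -45 mm. A screw clamp with an upright grip, 145 mm high, stands on it at y = 272 and -272 mm
- mat: flat rubber work mat, 200 mm (x) by 480 mm (y), 1 mm thick, fixed, in front of the stop rail and parallel to it; origin at its centre, axes as the rail's, x away from the robot; its far edge is 105 mm short of the rail
- track: level gravity roller track, fixed: 14 free rollers, 25 mm diameter, 40 mm apart, between side rails 120 mm apart inside. Origin on the bench under the inner face of the end stop; x points along the track away from the stop (560 mm long), y across it, away from the robot. Roller tops 70 mm above the bench, side rails up to 82 mm
- end_stop (a point): middle of the inner face of the track's end stop, on the level of the roller tops; axes as the track's. The stop plate is 136 mm wide, 6 mm thick, its top 105 mm above the bench. A caddy against it stands lengthways on the track with its origin 75 mm from here along x
- caddy_a: open plywood tool caddy, 150 mm long (x), 106 mm wide (y), 128 mm high, about 0.6 kg, origin at the centre of its underside. Sides 56 mm high; end boards 12 mm thick, 106 mm wide up to 66 mm, then 46 mm wide; tools inside lower than 56 mm. The first on the track: nearer to the end stop. Pushed along, a caddy rolls on for several cm when let go
- caddy_a_grip (a point): middle of this caddy's handle: a round wooden bar 22 mm thick, 126 mm free length along the caddy's x between the end boards, its axis 108 mm above the underside; it can be pinched from above
- caddy_b: open plywood tool caddy, 150 mm long (x), 106 mm wide (y), 128 mm high, about 0.6 kg, origin at the centre of its underside. Sides 56 mm high; end boards 12 mm thick, 106 mm wide up to 66 mm, then 46 mm wide; tools inside lower than 56 mm. The second on the track: behind caddy_a, farther from the end stop
- caddy_b_grip (a point): middle of this caddy's handle: a round wooden bar 22 mm thick, 126 mm free length along the caddy's x between the end boards, its axis 108 mm above the underside; it can be pinched from above
- standing_drum: a plaster drum like the others but standing on end (90 mm diameter, 110 mm high), origin under its centre; a bystander beyond the track's end
- dummy: round steel mallet standing on its head, 70 mm across, 152 mm high, origin under its centre; a bystander
- marble_block: block of marble 85 x 65 x 50 mm high, origin under its centre; a bystander between the robot, the mat and the track
- rasp: flat steel rasp with a wooden handle, 220 mm long, 20 mm high, lying near the robot on the right; a bystander
- dust_brush: brush 220 mm long lying beyond the track; a bystander
- rubbing_stone: brick-coloured stone 100 x 35 x 25 mm high, origin under its centre, beyond the track; a bystander
- water_cup: white cup 90 mm across and high, origin under its centre, between the robot and the track; a bystander

How it is judged:
By the outcome, as a careful person would: the job done as asked, in the order asked, and still so for the second after the job is handed in, with the robot touching nothing.
Of drum1, drum2, drum3 only 2 to 3 are there at a start; the rules pass over those that are not, and their reading is None.
At some moment in a run one of caddy_a, caddy_b may be knocked a few centimetres aside while the robot is not near it.
It also fails if it takes over 210 s, if anything falls off the work surface, if the arm or the gripper's body presses on something with over 40 N, if the wrist force passes 120 N, or if a joint passes its speed limit or range.

ROBOT

A 7-joint arm with a two-finger parallel gripper is mounted at the origin on the work surface. World frame = base frame: x ahead of the robot, y to its left, z up, the work surface at z = 0. Lengths are in mm, angles in degrees, forces in N, time in s.
With the tool pointing down it reaches from about 400 to 925 mm from the base axis. Payload 4.1 kg.
Tool frame: the origin (TCP) lies midway between the tips of the shut fingers; the grasp point (between the pads) lies 19 mm behind it; z points along the fingers, y is the line along which they close (so a half turn about z gives the same grasp; the last joint's range is limited). The gripper opens to 85 mm and grips with 20 to 120 N. Pads are 22 mm wide; open, the fingers measure 114 mm over their backs; the gripper's body (76 mm by 85 mm) begins 54 mm behind the grasp point. The pads swing forward as they close: fully open they stand 13 mm farther back than shut.
Start: joints at [58.9, 22.827, 2.584, 88.041, -1.071, 69.15, -2.905], TCP at [279.133, -587.05, 231.347] pointing down, gripper open.
Joint ranges: [-161.44, 161.44], [-28.35, 127.94], [-78.24, 83.42], [0, 140.83], [-78.03, 258.03], [13.02, 114.36], [-168.23, 168.23]. Speed limits (degrees/s): [147.25, 147.25, 180, 180, 180, 180, 180].

INTERFACE

Orientations are given as [roll, pitch, yaw] about the fixed x, y, z axes, in that order (R = Rz(yaw) Ry(pitch) Rx(roll)).
In Python, from bench import ctrl, imaging, models gives the robot as it stands.
- The arm moves only by the shell command python3 -m handwheel 'ROWS' [FORCE]. ROWS is JSON, a list of rows, each an object of numbers: "grip": the opening, from 0 (shut) to 1 (fully open); "x", "y", "z": the shift along the tool's x, y, z in cm; "wx", "wy", "wz": the turn, a rotation vector about the tool's x, y, z in degrees. In form: [{"grip": .., "x": .., "y": .., "z": .., "wx": .., "wy": .., "wz": ..}, ...]. A call has 1 to 5 rows; each row shifts and turns the commanded pose from where the row before left it, along the tool's axes as they then stand; what a row does not reach is not made up. A row lasts 1/12 s, in which the tool goes at most 41.7 mm and 7.16 degrees, less where a joint would pass 70% of its speed; a pose out of reach is approached as far as the arm can. A call with a gripper value outside its range is refused whole. The fingers move at their own pace and stop on an object; FORCE is the grip in N (left out, the last holds). Time passes only in rows, so rows that do not move let the fingers close. It gives the time, the measured TCP pose, the force, the opening and the grip force at its end, in the units of the state.
- ctrl.read_state(): the state, without advancing time (a new reading comes with each control period).
- imaging.grab_frame(name): name is "scene" or "top"; returns (picture, depth): 384x512x3 uint8, red, green, blue; 384x512 float32, mm along the optical axis (not along the pixel's ray), 0 where there is no reading.
- imaging.camera_info(name): a dict with "fx", "fy", "cx", "cy" (pixels), "world_from_camera" (4x4, takes a point from camera to world coordinates). Camera axes: x right, y down, z forward; pixel columns grow to the right and rows downward; lengths in mm; the calibration is good to about 2 mm. A picture is of the moment at which its call begins. camera_info takes no time and is no camera call.
- ctrl.sign_off(): hands the job in; it is judged then, once.
Trained networks look in the newest picture that a camera, given by its name, has taken for a name from the list of things; names that differ only in an ending like _2 or _b are one class to them, and where a whole thing is asked for, a point or a joint stands for the part that bears it (a point fixed in the world has none). Each returns a list of dicts, best first, with "p" (0 to 1); they miss things now and then, are a little off and sometimes report something else, mostly with a low value. They report only what shows in the picture. A call takes as long as a camera call.
- models.recognise(target, camera): "box" ([left, top, right, bottom] in pixels, round what is visible of it).
- models.regions_of(target, camera): "mask" (384x512 bool, what is visible of it) and "box" ([left, top, right, bottom] in pixels, round what is visible of it).
- models.mark_of(target, camera): "uv" ([column, row] in pixels: a listed point, or the origin of a listed thing).
The state is a dict: "time": time; "joint_positions": joint angles; "qd": joint speeds; "tau": joint torques, N m; "position": TCP position; "ee_rot": TCP orientation; "wrist_force": force on the tool from outside, world axes, zero at the start; "ft_torque": the same for the moment, N m; "opening": finger opening in mm; "gripper_force": force on a finger pad.
Only numpy, scipy, OpenCV 4.12 (cv2) and the standard library are available. Lean on these libraries where they do the work, as an engineer would, in place of code of your own. Each camera call takes 0.05 s, during which the arm holds its last target. There are 200 camera calls.

## Working session

There is one attempt and no reset: what is moved stays moved. The work goes in short steps, Python scripts to look and compute and a shell command to move; the robot and the scene stay as the last step left them, time stands still between calls to the robot, and variables do not carry over. Pictures are saved under pics/ and viewed, at most 14 in all, crops included, and the job is handed in when it is done.

```bash
mkdir -p pics && ls
python3 - <<'E'
from bench import ctrl, imaging, models
import cv2,numpy as np
s=ctrl.read_state();print(s)
for c in("scene","top"):
    p,d=imaging.grab_frame(c);cv2.imwrite(f"pics/{c}0.png",p[:,:,::-1]);i=imaging.camera_info(c);print(c,i)
E
```

```text
pics
{'time': 0.0, 'joint_positions': array([58.90093097, 22.87150743,  2.57935506, 88.11381367, -1.07149019,
       69.15119311, -2.90556158]), 'qd': array([ 0.0685901 , -0.03395069, -0.01385804,  0.02096151,  0.07323812,
       -0.14324266, -0.03193477]), 'tau': array([-5.08845478e-04, -4.75115347e+01,  1.36476304e+00, -2.54214388e+01,
        1.15313282e-02,  9.58919409e-03, -5.95075008e-06]), 'position': array([ 278.83630563, -586.44743037,  230.27060939]), 'ee_rot': array([-1.79887863e+02,  7.33851337e-03,  2.54333586e+01]), 'wrist_force': array([ 0.09147806, -0.32368013, -0.94962589]), 'ft_torque': array([ 0.00203762, -0.00363022,  0.02935986]), 'gripper_force': 0.0, 'opening': 85.55142688385337}
scene {'fx': 436.9447658602099, 'fy': 436.9447658602099, 'cx': 258.2240627928443, 'cy': 194.44621673148444, 'world_from_camera': array([[ 5.65818100e-01,  6.93903845e-01, -4.45362024e-01,
         1.10495194e+03],
       [ 8.24527956e-01, -4.77407370e-01,  3.03703561e-01,
        -3.83825978e+02],
       [-1.87804379e-03, -5.39054411e-01, -8.42268850e-01,
         1.13332487e+03],
       [ 0.00000000e+00,  0.00000000e+00,  0.00000000e+00,
         1.00000000e+00]])}
top {'fx': 348.80899932044395, 'fy': 348.80899932044395, 'cx': 254.76039459082838, 'cy': 196.61760119388285, 'world_from_camera': array([[-8.68882958e-03, -9.97283126e-01,  7.31496500e-02,
         4.77673712e+02],
       [-9.99900232e-01,  9.47973067e-03,  1.04718575e-02,
        -2.51198407e+01],
       [-1.11368458e-02, -7.30513638e-02, -9.97265997e-01,
         1.28233318e+03],
       [ 0.00000000e+00,  0.00000000e+00,  0.00000000e+00,
         1.00000000e+00]])}
```

View pics/top0.png

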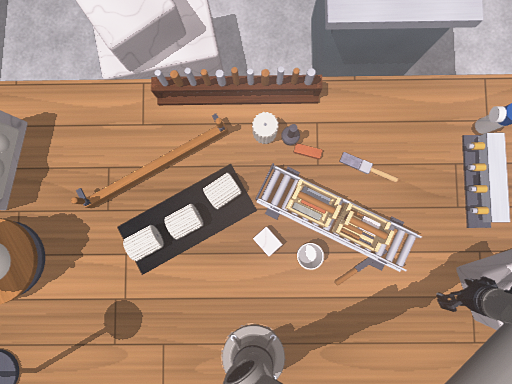

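View pics/scene0.png

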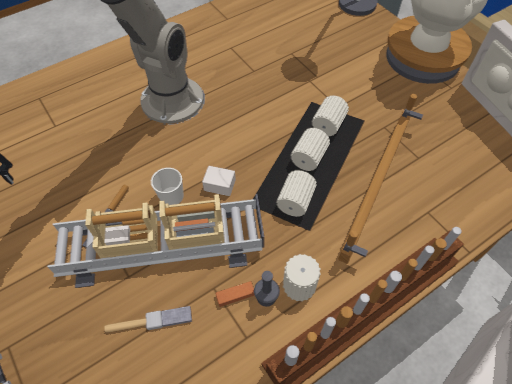

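The top view shows three drums on the mat at about (143,243), (184,221) and (222,190), with the rail up-left. On the track the two caddies are at (313,201) and (364,230), and the end stop is at about (265,190).

```bash
cat > h.py <<'E'
from bench import ctrl, imaging, models
import cv2,numpy as np
np.set_printoptions(precision=1,suppress=True)
def cloud(c,d):
    i=imaging.camera_info(c);v,u=np.mgrid[:384,:512]
    P=np.stack([(u-i['cx'])/i['fx']*d,(v-i['cy'])/i['fy']*d,d,np.ones_like(d)],-1)
    W=(P@i['world_from_camera'].T)[...,:3];W[d<=0]=np.nan;return W
def plane(c,uv,z):
    i=imaging.camera_info(c);T=i['world_from_camera'];r=T[:3,:3]@[(uv[0]-i['cx'])/i['fx'],(uv[1]-i['cy'])/i['fy'],1]
    return T[:3,3]+r*(z-T[2,3])/r[2]
def rect(xy):
    (c,s,a)=cv2.minAreaRect(xy.astype(np.float32));
    if s[0]<s[1]: s=s[::-1];a+=90
    return np.array(c),np.array(s),(a+90)%180-90
def obj(t,c,W,zlo=-20,zhi=400,pmin=.3):
    out=[]
    for r in models.regions_of(t,c):
        if r['p']<pmin: continue
        m=cv2.erode(r['mask'].astype(np.uint8),np.ones((2,2)))>0
        P=W[m];P=P[np.isfinite(P).all(1)];P=P[(P[:,2]>zlo)&(P[:,2]<zhi)]
        if len(P)<10: continue
        c_,s_,a_=rect(P[:,:2]);out.append((round(r['p'],2),c_,s_,round(a_,1),np.median(P[:,2]),np.percentile(P[:,2],97)))
    return out
E
python3 - <<'E'
from h import *
for c in("top","scene"):
    p,d=imaging.grab_frame(c);W=cloud(c,d)
    for t in["drum1","mat","rail","track","caddy_a","standing_drum","dummy","marble_block","water_cup"] if c=="top" else ["drum1","mat","rail","caddy_a"]:
        print(c,t,*obj(t,c,W),sep="\n   ")
    for t in["end_stop","caddy_a_grip","drum1","rail","mat"]:
        print(t,[(round(r['p'],2),np.array(r['uv']),plane(c,r['uv'],{'end_stop':70,'caddy_a_grip':178,'drum1':45}.get(t,0))[:2]) for r in models.mark_of(t,c)])
E
```

```text
top
   drum1
   (0.58, array([407.9, 380.5]), array([108.5,  82.6]), -63.4, np.float64(80.6568747521651), np.float64(90.01246833856364))
   (0.57, array([483. , 240.5]), array([111. ,  85.9]), -62.2, np.float64(80.77190506321949), np.float64(90.37880899167615))
top
   mat
   (0.71, array([493.3, 239.3]), array([477.1, 198.8]), -61.3, np.float64(0.37089023825888034), np.float64(5.046096036318867))
top
   rail
   (0.84, array([692.2, 364.3]), array([603.5,  64.6]), -62.0, np.float64(53.092259595292944), np.float64(132.80104246661546))
   (0.42, array([ 735. , -207.5]), array([97. , 31.9]), 74.4, np.float64(23.952844899723004), np.float64(29.055607501302603))
top
   track
   (0.64, array([ 486.3, -307.2]), array([582.5, 190.6]), 63.5, np.float64(65.94430966782897), np.float64(83.13850911621356))
top
   caddy_a
   (0.95, array([ 452.8, -375.6]), array([177. , 103.7]), 63.3, np.float64(123.2765374202113), np.float64(197.72139506415758))
   (0.81, array([ 537. , -210.1]), array([163.7, 104.7]), 63.6, np.float64(112.82048478430283), np.float64(197.46040793789822))
top
   standing_drum
   (0
[... 1626 characters left out ...]
t64(197.84729559912682))
   (0.64, array([ 462. , -367.6]), array([151.4, 111.6]), 63.1, np.float64(123.52626689730448), np.float64(197.64167759674785))
   (0.64, array([ 505.5, -303.4]), array([565.9, 177.9]), 65.2, np.float64(64.90262265143156), np.float64(84.73473142605243))
end_stop [(0.77, array([257.4, 223.5]), array([620.2, -56.4]))]
caddy_a_grip [(0.64, array([190.9, 208.8]), array([ 538.5, -204.9]))]
drum1 [(0.73, array([329.5, 114.2]), array([401.7, 385.9])), (0.71, array([295.5, 196.5]), array([597.7,  95.1])), (0.69, array([310.3, 147.4]), array([477. , 245.2]))]
rail [(0.56, array([368.3, 181.7]), array([662.2, 336.1]))]
mat [(0.62, array([309.4, 158. ]), array([484. , 241.6]))]
```

Run:
```python
from h import *
for c in("top","scene"):
    p,d=imaging.grab_frame(c);W=cloud(c,d);z=W[...,2]
    def show(n,m):
        k,l,st,_=cv2.connectedComponentsWithStats(m.astype(np.uint8))
        for i in range(1,k):
            if st[i,4]>120:
                P=W[l==i];print(c,n,st[i,4],*rect(P[:,:2]),np.median(P[:,2]))
    X,Y=W[...,0],W[...,1]
    box=(X>340)&(X<700)&(Y>20)&(Y<460)
    u=(X-493.5)*.876+(Y-239.5)*.482
    show("drum",(z>55)&box&(u<110)&(z<100))
    show("rail",(z>46)&(z<62)&(u>170)&(u<260)&(Y>50)&(Y<620))
    t=(X-620)*-.446+(Y+48)*-.895; n=(X-620)*.895+(Y+48)*-.446
    on=(abs(n)<100)&(t>-30)&(t<620)
    show("trackrails",on&(z>74)&(z<92))
    show("stop",on&(t<25)&(z>95)&(z<115)); 
    P=W[on&(t<25)&(z>95)&(z<115)];print("stop",len(P),P.mean(0) if len(P) else'')
    show("handles",on&(z>165))
```

```text
top drum 759 [592.6 105.8] [109.7  85.7] -56.15785598754883 81.93987706240478
top drum 786 [485.1 241.6] [110.7  85.7] -61.75833511352539 81.52182458462778
top drum 818 [410.7 383.2] [111.   86.5] -61.50324630737305 81.12300892087524
top rail 1324 [687. 346.] [578.8  33.1] -61.31557273864746 53.91621713727852
top trackrails 144 [ 520.5 -196.7] [123.3  42.6] 63.440364837646484 79.48567482577073
top trackrails 262 [ 438.6 -269.3] [557.6  10.6] 63.81819534301758 80.89912511111788
top trackrails 132 [ 490.2 -443. ] [299.2   6.2] 63.57978820800781 81.45794873223645
top trackrails 182 [ 429.5 -360.9] [116.   42.1] 70.78063201904297 80.55711835636669
stop 74 [619.8 -46.5 104.4]
top handles 427 [ 540.4 -204. ] [150.7  45.8] 63.26484680175781 187.9626782038033
top handles 469 [ 459.2 -364.3] [152.   45.5] 62.90424728393555 187.71912104260832
top handles 1561 [ 284.6 -557.7] [99.2 50.4] -61.897945404052734 439.1092832825743
scene drum 754 [409.6 380.5] [115.2  86.4] -61.85477638244629 81.59660142295093
scene drum 875 [483.2 239.3] [114.8  86.1] -62.21916198730469 82.00146219652993
scene drum 1037 [591.  103.3] [115.   86.1] -55.93927764892578 82.01561877943982
scene rail 1313 [676.3 361.3] [535.6  30.1] -61.26449775695801 55.445855463700354
scene trackrails 1120 [ 492.7 -297.4] [564.9 133.3] 63.49345779418945 81.56546636651547
stop 110 [621.1 -49.6 104.4]
scene handles 668 [ 540.3 -205.9] [150.2  47.1] 63.630496978759766 188.12385454346037
scene handles 745 [ 458.7 -366.7] [151.7  48. ] 63.26444625854492 188.07823665513445
```

Rail yaw comes out at 28.7° in both cameras, and the drums are at (592,104), (484,240) and (410,382). Next I move the hand behind drum 3, with its flat side towards the rail.

```bash
python3 -m handwheel '[{"grip":0.5,"z":-4,"wz":-3.3},{"grip":0.5,"z":-4},{"grip":0.5,"x":2.73,"y":-2.4},{"grip":0.5,"x":2.73,"y":-2.4},{"grip":0.5,"x":2.73,"y":-2.4}]' && python3 -m handwheel '[{"grip":0.5,"x":2.73,"y":-2.4},{"grip":0.5,"x":2.73,"y":-2.4},{"grip":0.5,"x":2.73,"y":-2.4},{"grip":0.5,"x":2.73,"y":-2.4},{"grip":0.5,"x":2.73,"y":-2.4}]' && python3 -m handwheel '[{"grip":0.5,"x":2.73,"y":-2.4},{"grip":0.5,"x":2.73,"y":-2.4},{"grip":0.5,"x":2.73,"y":-2.4},{"grip":0.5,"x":2.73,"y":-2.4},{"grip":0.5,"x":2.73,"y":-2.4}]'
```

```text
validation failed for argument at $[0]...
```

```bash
python3 -m handwheel '[{"grip":0.5,"x":0,"y":0,"z":-4,"wx":0,"wy":0,"wz":-3.3},{"grip":0.5,"x":0,"y":0,"z":-4,"wx":0,"wy":0,"wz":0}]'
```

```text
time: 1.62
position: [278.3, -585.3, 309.2]
ee_rot: [-179.6, -0.0, 28.8]
wrist_force: [-0.1, -1.7, 0.3]
opening: 63.8
gripper_force: 0.0
```

```bash
python3 -m handwheel '[{"grip":0.5,"x":2.73,"y":-2.4,"z":0,"wx":0,"wy":0,"wz":0},{"grip":0.5,"x":2.73,"y":-2.4,"z":0,"wx":0,"wy":0,"wz":0},{"grip":0.5,"x":2.73,"y":-2.4,"z":0,"wx":0,"wy":0,"wz":0},{"grip":0.5,"x":2.73,"y":-2.4,"z":0,"wx":0,"wy":0,"wz":0},{"grip":0.5,"x":2.73,"y":-2.4,"z":0,"wx":0,"wy":0,"wz":0}]' && python3 -m handwheel '[{"grip":0.5,"x":2.73,"y":-2.4,"z":0,"wx":0,"wy":0,"wz":0},{"grip":0.5,"x":2.73,"y":-2.4,"z":0,"wx":0,"wy":0,"wz":0},{"grip":0.5,"x":2.73,"y":-2.4,"z":0,"wx":0,"wy":0,"wz":0},{"grip":0.5,"x":2.73,"y":-2.4,"z":0,"wx":0,"wy":0,"wz":0},{"grip":0.5,"x":2.73,"y":-2.4,"z":0,"wx":0,"wy":0,"wz":0}]' && python3 -m handwheel '[{"grip":0.5,"x":2.73,"y":-2.4,"z":0,"wx":0,"wy":0,"wz":0},{"grip":0.5,"x":2.73,"y":-2.4,"z":0,"wx":0,"wy":0,"wz":0},{"grip":0.5,"x":2.73,"y":-2.4,"z":0,"wx":0,"wy":0,"wz":0},{"grip":0.5,"x":2.73,"y":-2.4,"z":0,"wx":0,"wy":0,"wz":0},{"grip":0.5,"x":2.73,"y":-2.4,"z":0,"wx":0,"wy":0,"wz":0}]' && python3 -m handwheel '[{"grip":0.5,"x":2.73,"y":-2.4,"z":0,"wx":0,"wy":0,"wz":0},{"grip":0.5,"x":2.73,"y":-2.4,"z":0,"wx":0,"wy":0,"wz":0},{"grip":0.5,"x":2.73,"y":-2.4,"z":0,"wx":0,"wy":0,"wz":0},{"grip":0.5,"x":0,"y":0,"z":0,"wx":0,"wy":0,"wz":0}]'
```

```text
time: 2.03
position: [341.5, -414.6, 311.5]
ee_rot: [180.0, -0.0, 28.7]
wrist_force: [1.3, 0.9, 0.5]
opening: 42.7
gripper_force: 0.0
time: 2.45
position: [403.4, -243.6, 311.6]
ee_rot: [179.9, -0.0, 28.7]
wrist_force: [0.3, 0.4, -0.9]
opening: 42.5
gripper_force: 0.0
time: 2.87
position: [465.4, -72.9, 311.7]
ee_rot: [179.9, -0.0, 28.7]
wrist_force: [1.0, 0.6, 0.4]
opening: 42.5
gripper_force: 0.0
time: 3.2
position: [503.6, 37.0, 311.8]
ee_rot: [-179.8, -0.3, 29.4]
wrist_force: [-0.2, 0.3, 0.8]
opening: 42.5
gripper_force: 0.0
```

```bash
python3 -m handwheel '[{"grip":0.5,"x":1.6,"y":-1.7,"z":0,"wx":0,"wy":0,"wz":0},{"grip":0.5,"x":0,"y":0,"z":4,"wx":0,"wy":0,"wz":0},{"grip":0.5,"x":0,"y":0,"z":4,"wx":0,"wy":0,"wz":0},{"grip":0.5,"x":0,"y":0,"z":4,"wx":0,"wy":0,"wz":0},{"grip":0.5,"x":0,"y":0,"z":4,"wx":0,"wy":0,"wz":0}]' && python3 -m handwheel '[{"grip":0.5,"x":0,"y":0,"z":4,"wx":0,"wy":0,"wz":0},{"grip":0.5,"x":0,"y":0,"z":4,"wx":0,"wy":0,"wz":0},{"grip":0.5,"x":0,"y":0,"z":3.5,"wx":0,"wy":0,"wz":0},{"grip":0.5,"x":0,"y":0,"z":0.9,"wx":0,"wy":0,"wz":0},{"grip":0.5,"x":0,"y":0,"z":0,"wx":0,"wy":0,"wz":0}]'
python3 - <<'E'
from h import *
p,d=imaging.grab_frame("scene");cv2.imwrite("pics/s1.png",cv2.resize(p[60:260,200:460,::-1],None,fx=3,fy=3))
E
```

```text
time: 3.62
position: [508.3, 50.3, 150.1]
ee_rot: [179.9, -0.1, 28.7]
wrist_force: [0.7, -0.4, 0.0]
opening: 42.8
gripper_force: 0.0
time: 4.03
position: [506.0, 50.0, 25.1]
ee_rot: [-179.9, 0.3, 28.7]
wrist_force: [-0.3, 0.3, -0.0]
opening: 42.8
gripper_force: 0.0
```

View pics/s1.png

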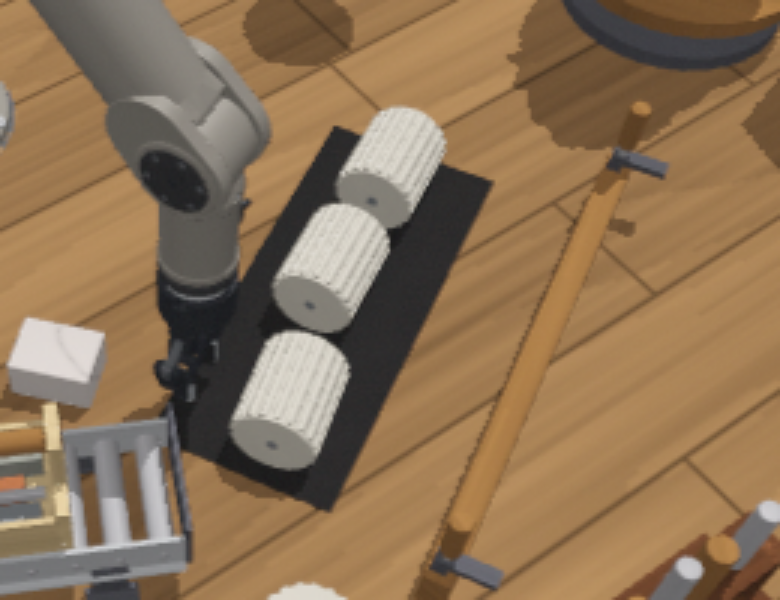

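The hand stands behind drum 3, low over the mat's near edge at crop (185,370), and the way to the rail is free. I push at a slow, steady speed.

```bash
python3 -m handwheel '[{"grip":0.5,"x":1.5,"y":-0.5,"z":0,"wx":0,"wy":0,"wz":0},{"grip":0.5,"x":1,"y":0,"z":0,"wx":0,"wy":0,"wz":0},{"grip":0.5,"x":0.5,"y":0,"z":0,"wx":0,"wy":0,"wz":0},{"grip":0.5,"x":0.5,"y":0,"z":0,"wx":0,"wy":0,"wz":0},{"grip":0.5,"x":0.5,"y":0,"z":0,"wx":0,"wy":0,"wz":0}]' && python3 -m handwheel '[{"grip":0.5,"x":0.5,"y":0,"z":0,"wx":0,"wy":0,"wz":0},{"grip":0.5,"x":0.5,"y":0,"z":0,"wx":0,"wy":0,"wz":0},{"grip":0.5,"x":0.5,"y":0,"z":0,"wx":0,"wy":0,"wz":0},{"grip":0.5,"x":0.5,"y":0,"z":0,"wx":0,"wy":0,"wz":0},{"grip":0.5,"x":0.5,"y":0,"z":0,"wx":0,"wy":0,"wz":0}]' && python3 -m handwheel '[{"grip":0.5,"x":0.5,"y":0,"z":0,"wx":0,"wy":0,"wz":0},{"grip":0.5,"x":0.5,"y":0,"z":0,"wx":0,"wy":0,"wz":0},{"grip":0.5,"x":0.5,"y":0,"z":0,"wx":0,"wy":0,"wz":0},{"grip":0.5,"x":0.5,"y":0,"z":0,"wx":0,"wy":0,"wz":0},{"grip":0.5,"x":0.5,"y":0,"z":0,"wx":0,"wy":0,"wz":0}]' && python3 -m handwheel '[{"grip":0.5,"x":0.5,"y":0,"z":0,"wx":0,"wy":0,"wz":0},{"grip":0.5,"x":0.5,"y":0,"z":0,"wx":0,"wy":0,"wz":0},{"grip":0.5,"x":0.5,"y":0,"z":0,"wx":0,"wy":0,"wz":0},{"grip":0.5,"x":0.5,"y":0,"z":0,"wx":0,"wy":0,"wz":0},{"grip":0.5,"x":0.5,"y":0,"z":0,"wx":0,"wy":0,"wz":0}]'
python3 - <<'E'
from h import *
p,d=imaging.grab_frame("scene");cv2.imwrite("pics/s2.png",cv2.resize(p[60:260,200:460,::-1],None,fx=2,fy=2))
E
```

```text
time: 4.5
position: [542.0, 74.1, 28.5]
ee_rot: [179.9, -0.1, 28.7]
wrist_force: [-0.9, -0.8, 1.2]
opening: 42.8
gripper_force: 2.0
time: 4.92
position: [563.4, 86.5, 27.3]
ee_rot: [180.0, -0.0, 28.7]
wrist_force: [-0.3, 0.1, 0.5]
opening: 42.8
gripper_force: 0.2
time: 5.33
position: [585.2, 98.5, 27.2]
ee_rot: [180.0, 0.0, 28.7]
wrist_force: [-0.6, 0.3, 0.2]
opening: 42.6
gripper_force: 0.1
time: 5.75
position: [607.1, 110.5, 27.3]
ee_rot: [180.0, 0.0, 28.7]
wrist_force: [-0.6, 0.0, -0.6]
opening: 42.5
gripper_force: 0.1
```

View pics/s2.png

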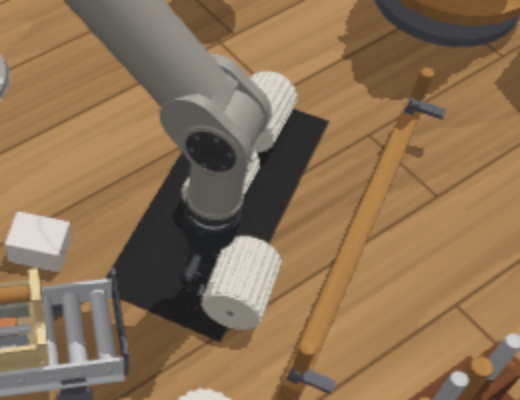

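Drum 3 is rolling squarely ahead of the hand and is about 70 mm from the rail. I carry on to contact.

```bash
python3 -m handwheel '[{"grip":0.5,"x":0.5,"y":0,"z":0,"wx":0,"wy":0,"wz":0},{"grip":0.5,"x":0.5,"y":0,"z":0,"wx":0,"wy":0,"wz":0},{"grip":0.5,"x":0.5,"y":0,"z":0,"wx":0,"wy":0,"wz":0},{"grip":0.5,"x":0.5,"y":0,"z":0,"wx":0,"wy":0,"wz":0},{"grip":0.5,"x":0.5,"y":0,"z":0,"wx":0,"wy":0,"wz":0}]' && python3 -m handwheel '[{"grip":0.5,"x":0.5,"y":0,"z":0,"wx":0,"wy":0,"wz":0},{"grip":0.5,"x":0.5,"y":0,"z":0,"wx":0,"wy":0,"wz":0},{"grip":0.5,"x":0.5,"y":0,"z":0,"wx":0,"wy":0,"wz":0},{"grip":0.5,"x":0.5,"y":0,"z":0,"wx":0,"wy":0,"wz":0},{"grip":0.5,"x":0.5,"y":0,"z":0,"wx":0,"wy":0,"wz":0}]' && python3 -m handwheel '[{"grip":0.5,"x":0.4,"y":0,"z":0,"wx":0,"wy":0,"wz":0},{"grip":0.5,"x":0.3,"y":0,"z":0,"wx":0,"wy":0,"wz":0},{"grip":0.5,"x":0.3,"y":0,"z":0,"wx":0,"wy":0,"wz":0},{"grip":0.5,"x":0.2,"y":0,"z":0,"wx":0,"wy":0,"wz":0},{"grip":0.5,"x":0.2,"y":0,"z":0,"wx":0,"wy":0,"wz":0}]' && python3 -m handwheel '[{"grip":0.5,"x":0.2,"y":0,"z":0,"wx":0,"wy":0,"wz":0},{"grip":0.5,"x":0.1,"y":0,"z":0,"wx":0,"wy":0,"wz":0},{"grip":0.5,"x":0.1,"y":0,"z":0,"wx":0,"wy":0,"wz":0}]'
```

```text
time: 6.22
position: [628.9, 122.4, 27.2]
ee_rot: [180.0, 0.0, 28.7]
wrist_force: [-0.6, -0.5, 0.1]
opening: 42.7
gripper_force: 0.1
time: 6.63
position: [650.9, 134.5, 27.3]
ee_rot: [180.0, 0.0, 28.7]
wrist_force: [-0.5, 0.3, 0.0]
opening: 43.0
gripper_force: 0.2
time: 7.05
position: [660.9, 140.0, 27.0]
ee_rot: [-180.0, 0.3, 28.7]
wrist_force: [-8.6, -3.6, 4.9]
opening: 42.4
gripper_force: 4.0
time: 7.3
position: [661.0, 140.3, 26.6]
ee_rot: [-180.0, 0.8, 28.8]
wrist_force: [-13.2, -5.1, 10.0]
opening: 42.9
gripper_force: 6.8
```

Drum 3 is against the rail: 13 N with no further travel. I draw back and go behind drum 2, staying low since the mat's near side is free.

```bash
python3 -m handwheel '[{"grip":0.5,"x":-0.5,"y":0,"z":0,"wx":0,"wy":0,"wz":0},{"grip":0.5,"x":-0.6,"y":0,"z":0,"wx":0,"wy":0,"wz":0},{"grip":0.5,"x":-1.5,"y":0,"z":0,"wx":0,"wy":0,"wz":0},{"grip":0.5,"x":-3,"y":0,"z":0,"wx":0,"wy":0,"wz":0},{"grip":0.5,"x":-4,"y":0,"z":0,"wx":0,"wy":0,"wz":0}]' && python3 -m handwheel '[{"grip":0.5,"x":-4,"y":0,"z":0,"wx":0,"wy":0,"wz":0},{"grip":0.5,"x":-4,"y":0,"z":0,"wx":0,"wy":0,"wz":0},{"grip":0.5,"x":-2.6,"y":0,"z":0,"wx":0,"wy":0,"wz":0},{"grip":0.5,"x":0,"y":-4,"z":0,"wx":0,"wy":0,"wz":0},{"grip":0.5,"x":0,"y":-4,"z":0,"wx":0,"wy":0,"wz":0}]' && python3 -m handwheel '[{"grip":0.5,"x":0,"y":-4,"z":0,"wx":0,"wy":0,"wz":0},{"grip":0.5,"x":0,"y":-4,"z":0,"wx":0,"wy":0,"wz":0},{"grip":0.5,"x":0,"y":-1.3,"z":0,"wx":0,"wy":0,"wz":0},{"grip":0.5,"x":0,"y":0,"z":0,"wx":0,"wy":0,"wz":0}]'
python3 - <<'E'
from h import *
for c in("top","scene"):
    p,d=imaging.grab_frame(c);W=cloud(c,d);z=W[...,2];X,Y=W[...,0],W[...,1]
    box=(X>340)&(X<760)&(Y>20)&(Y<560);m=(z>58)&box&(z<100)
    k,l,st,_=cv2.connectedComponentsWithStats(m.astype(np.uint8))
    for i in range(1,k):
        if st[i,4]>300:
            P=W[l==i];q,s,a=rect(P[:,:2]);r=q-[493.5,239.5];print(c,st[i,4],q,s,a,"mat",r[0]*.877+r[1]*.48,-r[0]*.48+r[1]*.877)
E
```

```text
time: 7.72
position: [583.8, 98.4, 27.8]
ee_rot: [-180.0, -0.3, 28.8]
wrist_force: [0.6, -0.6, 0.8]
opening: 42.8
gripper_force: 0.0
time: 8.13
position: [450.6, 112.6, 27.4]
ee_rot: [179.9, -0.1, 28.2]
wrist_force: [1.2, 2.6, 0.1]
opening: 42.7
gripper_force: 0.0
time: 8.47
position: [404.4, 202.0, 28.0]
ee_rot: [-179.9, -0.2, 29.2]
wrist_force: [0.1, -0.3, 0.4]
opening: 42.8
gripper_force: 0.0
top 716 [704. 180.] [109.6  83.8] -56.36912155151367 mat 156.06505657958985 -153.28009033203125
top 690 [485.2 241.3] [109.   85.1] -62.01912307739258 mat -6.39878353881836 5.523309066772461
top 772 [410.4 383.3] [112.1  84.9] -61.41375160217285 mat -3.8696052551269418 165.97236279296874
scene 746 [409.4 381.1] [117.2  86.5] -62.1005744934082 mat -5.814997070312501 164.52694866943358
scene 849 [482.5 240.9] [117.6  86.3] -62.399282455444336 mat -8.981304565429687 6.526530044555663
scene 1039 [703.7 178.7] [114.7  85.2] -58.71802520751953 mat 155.14603814697264 -154.15926705932617
```

```bash
python3 -m handwheel '[{"grip":0.5,"x":1.0,"y":0.4,"z":0,"wx":0,"wy":0,"wz":0},{"grip":0.5,"x":0.6,"y":0,"z":0,"wx":0,"wy":0,"wz":0},{"grip":0.5,"x":0.6,"y":0,"z":0,"wx":0,"wy":0,"wz":0},{"grip":0.5,"x":0.6,"y":0,"z":0,"wx":0,"wy":0,"wz":0},{"grip":0.5,"x":0.6,"y":0,"z":0,"wx":0,"wy":0,"wz":0}]' && python3 -m handwheel '[{"grip":0.5,"x":0.6,"y":0,"z":0,"wx":0,"wy":0,"wz":0},{"grip":0.5,"x":0.6,"y":0,"z":0,"wx":0,"wy":0,"wz":0},{"grip":0.5,"x":0.6,"y":0,"z":0,"wx":0,"wy":0,"wz":0},{"grip":0.5,"x":0.6,"y":0,"z":0,"wx":0,"wy":0,"wz":0},{"grip":0.5,"x":0.6,"y":0,"z":0,"wx":0,"wy":0,"wz":0}]' && python3 -m handwheel '[{"grip":0.5,"x":0.6,"y":0,"z":0,"wx":0,"wy":0,"wz":0},{"grip":0.5,"x":0.6,"y":0,"z":0,"wx":0,"wy":0,"wz":0},{"grip":0.5,"x":0.6,"y":0,"z":0,"wx":0,"wy":0,"wz":0},{"grip":0.5,"x":0.6,"y":0,"z":0,"wx":0,"wy":0,"wz":0},{"grip":0.5,"x":0.6,"y":0,"z":0,"wx":0,"wy":0,"wz":0}]' && python3 -m handwheel '[{"grip":0.5,"x":0.6,"y":0,"z":0,"wx":0,"wy":0,"wz":0},{"grip":0.5,"x":0.6,"y":0,"z":0,"wx":0,"wy":0,"wz":0},{"grip":0.5,"x":0.6,"y":0,"z":0,"wx":0,"wy":0,"wz":0},{"grip":0.5,"x":0.6,"y":0,"z":0,"wx":0,"wy":0,"wz":0},{"grip":0.5,"x":0.6,"y":0,"z":0,"wx":0,"wy":0,"wz":0}]' && python3 -m handwheel '[{"grip":0.5,"x":0.6,"y":0,"z":0,"wx":0,"wy":0,"wz":0},{"grip":0.5,"x":0.6,"y":0,"z":0,"wx":0,"wy":0,"wz":0},{"grip":0.5,"x":0.6,"y":0,"z":0,"wx":0,"wy":0,"wz":0},{"grip":0.5,"x":0.6,"y":0,"z":0,"wx":0,"wy":0,"wz":0},{"grip":0.5,"x":0.6,"y":0,"z":0,"wx":0,"wy":0,"wz":0}]'  && python3 -m handwheel '[{"grip":0.5,"x":0.6,"y":0,"z":0,"wx":0,"wy":0,"wz":0},{"grip":0.5,"x":0.6,"y":0,"z":0,"wx":0,"wy":0,"wz":0},{"grip":0.5,"x":0.6,"y":0,"z":0,"wx":0,"wy":0,"wz":0},{"grip":0.5,"x":0.5,"y":0,"z":0,"wx":0,"wy":0,"wz":0},{"grip":0.5,"x":0.5,"y":0,"z":0,"wx":0,"wy":0,"wz":0}]'
```

```text
time: 8.98
position: [438.4, 209.6, 27.1]
ee_rot: [180.0, 0.1, 28.6]
wrist_force: [-1.5, -1.3, 1.8]
opening: 42.8
gripper_force: 1.1
time: 9.4
position: [464.6, 225.2, 27.3]
ee_rot: [180.0, -0.0, 28.7]
wrist_force: [-1.1, 0.4, -1.0]
opening: 42.6
gripper_force: 0.1
time: 9.82
position: [490.9, 239.5, 27.3]
ee_rot: [180.0, 0.0, 28.7]
wrist_force: [-0.3, -0.3, 0.2]
opening: 42.7
gripper_force: 0.1
time: 10.23
position: [517.2, 253.9, 27.2]
ee_rot: [180.0, 0.0, 28.7]
wrist_force: [-0.2, 0.1, 0.7]
opening: 42.5
gripper_force: 0.1
time: 10.65
position: [543.5, 268.3, 27.2]
ee_rot: [180.0, 0.0, 28.7]
wrist_force: [-0.1, 0.6, -0.3]
opening: 43.0
gripper_force: 0.1
time: 11.07
position: [568.0, 281.8, 27.2]
ee_rot: [180.0, -0.0, 28.7]
wrist_force: [-0.4, 0.4, -0.0]
opening: 42.7
gripper_force: 0.0
```

```bash
python3 -m handwheel '[{"grip":0.5,"x":0.4,"y":0,"z":0,"wx":0,"wy":0,"wz":0},{"grip":0.5,"x":0.3,"y":0,"z":0,"wx":0,"wy":0,"wz":0},{"grip":0.5,"x":0.3,"y":0,"z":0,"wx":0,"wy":0,"wz":0},{"grip":0.5,"x":0.2,"y":0,"z":0,"wx":0,"wy":0,"wz":0},{"grip":0.5,"x":0.2,"y":0,"z":0,"wx":0,"wy":0,"wz":0}]' && python3 -m handwheel '[{"grip":0.5,"x":0.2,"y":0,"z":0,"wx":0,"wy":0,"wz":0},{"grip":0.5,"x":0.1,"y":0,"z":0,"wx":0,"wy":0,"wz":0},{"grip":0.5,"x":0.1,"y":0,"z":0,"wx":0,"wy":0,"wz":0},{"grip":0.5,"x":0.1,"y":0,"z":0,"wx":0,"wy":0,"wz":0}]'  && python3 -m handwheel '[{"grip":0.5,"x":-0.2,"y":0,"z":0,"wx":0,"wy":0,"wz":0},{"grip":0.5,"x":-0.2,"y":0,"z":0,"wx":0,"wy":0,"wz":0},{"grip":0.5,"x":-0.3,"y":0,"z":0,"wx":0,"wy":0,"wz":0},{"grip":0.5,"x":-0.4,"y":0,"z":0,"wx":0,"wy":0,"wz":0},{"grip":0.5,"x":-0.8,"y":0,"z":0,"wx":0,"wy":0,"wz":0}]'
```

```text
time: 11.48
position: [579.9, 288.3, 27.2]
ee_rot: [180.0, 0.0, 28.7]
wrist_force: [-1.2, 0.5, -0.2]
opening: 42.6
gripper_force: 0.0
time: 11.82
position: [583.8, 290.3, 27.2]
ee_rot: [180.0, 0.1, 28.7]
wrist_force: [-2.8, -1.3, 2.0]
opening: 42.8
gripper_force: 1.4
time: 12.23
position: [567.6, 281.6, 27.4]
ee_rot: [-180.0, -0.1, 28.7]
wrist_force: [0.7, 0.0, -0.0]
opening: 42.8
gripper_force: 0.0
```

```bash
python3 -m handwheel '[{"grip":0.5,"x":-2.5,"y":0,"z":0,"wx":0,"wy":0,"wz":0},{"grip":0.5,"x":-4,"y":0,"z":0,"wx":0,"wy":0,"wz":0},{"grip":0.5,"x":-4,"y":0,"z":0,"wx":0,"wy":0,"wz":0},{"grip":0.5,"x":-4,"y":0,"z":0,"wx":0,"wy":0,"wz":0},{"grip":0.5,"x":-4,"y":0,"z":0,"wx":0,"wy":0,"wz":0}]' && python3 -m handwheel '[{"grip":0.5,"x":0,"y":-4,"z":0,"wx":0,"wy":0,"wz":0},{"grip":0.5,"x":0,"y":-4,"z":0,"wx":0,"wy":0,"wz":0},{"grip":0.5,"x":0,"y":-4,"z":0,"wx":0,"wy":0,"wz":0},{"grip":0.5,"x":0,"y":-4,"z":0,"wx":0,"wy":0,"wz":0},{"grip":0.5,"x":0,"y":0,"z":0,"wx":0,"wy":0,"wz":0}]'
python3 - <<'E'
from h import *
for c in("top","scene"):
    p,d=imaging.grab_frame(c);W=cloud(c,d);z=W[...,2];X,Y=W[...,0],W[...,1]
    box=(X>340)&(X<760)&(Y>20)&(Y<560);m=(z>58)&box&(z<100)
    k,l,st,_=cv2.connectedComponentsWithStats(m.astype(np.uint8))
    for i in range(1,k):
        if st[i,4]>300:
            P=W[l==i];q,s,a=rect(P[:,:2]);r=q-[493.5,239.5];print(c,st[i,4],q,s,a,"mat",r[0]*.877+r[1]*.48,-r[0]*.48+r[1]*.877)
E
```

```text
time: 12.65
position: [403.0, 191.1, 27.2]
ee_rot: [180.0, 0.0, 28.7]
wrist_force: [1.1, 0.1, 0.9]
opening: 42.8
gripper_force: 0.0
time: 13.07
position: [323.4, 341.4, 28.7]
ee_rot: [-179.6, -0.2, 29.4]
wrist_force: [0.0, 0.5, -0.5]
opening: 42.9
gripper_force: 0.0
top 719 [704.2 180.1] [109.4  84.4] -56.75946807861328 mat 156.22564111328126 -153.2588030090332
top 757 [634.5 321.9] [110.   92.2] -61.486703872680664 mat 163.2210770263672 4.62033798217773
top 794 [410.5 383.9] [111.6  85.4] -61.620880126953125 mat -3.4449794616699165 166.51217095947266
scene 738 [409.4 381.7] [116.4  85.9] -61.75221252441406 mat -5.51980581665039 165.12278216552733
scene 927 [630.7 318.2] [113.3  85.2] -61.655351638793945 mat 158.13499896240234 3.1744717407226517
scene 1032 [703.7 179.3] [114.7  84.3] -56.8717155456543 mat 155.46823114013674 -153.70912899780274
```

```bash
python3 -m handwheel '[{"grip":0.5,"x":1.0,"y":0.4,"z":0,"wx":0,"wy":0,"wz":0},{"grip":0.5,"x":0.6,"y":0,"z":0,"wx":0,"wy":0,"wz":0},{"grip":0.5,"x":0.6,"y":0,"z":0,"wx":0,"wy":0,"wz":0},{"grip":0.5,"x":0.6,"y":0,"z":0,"wx":0,"wy":0,"wz":0},{"grip":0.5,"x":0.6,"y":0,"z":0,"wx":0,"wy":0,"wz":0}]' && python3 -m handwheel '[{"grip":0.5,"x":0.6,"y":0,"z":0,"wx":0,"wy":0,"wz":0},{"grip":0.5,"x":0.6,"y":0,"z":0,"wx":0,"wy":0,"wz":0},{"grip":0.5,"x":0.6,"y":0,"z":0,"wx":0,"wy":0,"wz":0},{"grip":0.5,"x":0.6,"y":0,"z":0,"wx":0,"wy":0,"wz":0},{"grip":0.5,"x":0.6,"y":0,"z":0,"wx":0,"wy":0,"wz":0}]' && python3 -m handwheel '[{"grip":0.5,"x":0.6,"y":0,"z":0,"wx":0,"wy":0,"wz":0},{"grip":0.5,"x":0.6,"y":0,"z":0,"wx":0,"wy":0,"wz":0},{"grip":0.5,"x":0.6,"y":0,"z":0,"wx":0,"wy":0,"wz":0},{"grip":0.5,"x":0.6,"y":0,"z":0,"wx":0,"wy":0,"wz":0},{"grip":0.5,"x":0.6,"y":0,"z":0,"wx":0,"wy":0,"wz":0}]' && python3 -m handwheel '[{"grip":0.5,"x":0.6,"y":0,"z":0,"wx":0,"wy":0,"wz":0},{"grip":0.5,"x":0.6,"y":0,"z":0,"wx":0,"wy":0,"wz":0},{"grip":0.5,"x":0.6,"y":0,"z":0,"wx":0,"wy":0,"wz":0},{"grip":0.5,"x":0.6,"y":0,"z":0,"wx":0,"wy":0,"wz":0},{"grip":0.5,"x":0.6,"y":0,"z":0,"wx":0,"wy":0,"wz":0}]' && python3 -m handwheel '[{"grip":0.5,"x":0.6,"y":0,"z":0,"wx":0,"wy":0,"wz":0},{"grip":0.5,"x":0.6,"y":0,"z":0,"wx":0,"wy":0,"wz":0},{"grip":0.5,"x":0.6,"y":0,"z":0,"wx":0,"wy":0,"wz":0},{"grip":0.5,"x":0.6,"y":0,"z":0,"wx":0,"wy":0,"wz":0},{"grip":0.5,"x":0.6,"y":0,"z":0,"wx":0,"wy":0,"wz":0}]'  && python3 -m handwheel '[{"grip":0.5,"x":0.6,"y":0,"z":0,"wx":0,"wy":0,"wz":0},{"grip":0.5,"x":0.6,"y":0,"z":0,"wx":0,"wy":0,"wz":0},{"grip":0.5,"x":0.6,"y":0,"z":0,"wx":0,"wy":0,"wz":0},{"grip":0.5,"x":0.6,"y":0,"z":0,"wx":0,"wy":0,"wz":0},{"grip":0.5,"x":0.5,"y":0,"z":0,"wx":0,"wy":0,"wz":0}]'
```

```text
time: 13.58
position: [361.5, 345.2, 27.2]
ee_rot: [180.0, 0.0, 28.6]
wrist_force: [0.1, 0.8, -0.7]
opening: 42.9
gripper_force: 0.0
time: 14.0
position: [387.1, 360.6, 27.3]
ee_rot: [-180.0, -0.0, 28.7]
wrist_force: [0.0, 0.2, 0.2]
opening: 42.7
gripper_force: 0.1
time: 14.42
position: [413.2, 374.8, 27.2]
ee_rot: [180.0, 0.0, 28.7]
wrist_force: [0.1, -0.7, -0.2]
opening: 42.4
gripper_force: 0.1
time: 14.83
position: [439.5, 389.2, 27.2]
ee_rot: [180.0, 0.0, 28.7]
wrist_force: [0.6, -0.5, -0.2]
opening: 42.7
gripper_force: 0.1
time: 15.25
position: [465.9, 403.7, 27.2]
ee_rot: [180.0, 0.0, 28.7]
wrist_force: [0.8, 0.6, 0.7]
opening: 42.9
gripper_force: 0.1
time: 15.67
position: [491.5, 417.7, 27.3]
ee_rot: [-180.0, -0.0, 28.7]
wrist_force: [-0.6, -0.6, -0.2]
opening: 42.6
gripper_force: 0.0
```

```bash
python3 -m handwheel '[{"grip":0.5,"x":0.4,"y":0,"z":0,"wx":0,"wy":0,"wz":0},{"grip":0.5,"x":0.4,"y":0,"z":0,"wx":0,"wy":0,"wz":0},{"grip":0.5,"x":0.3,"y":0,"z":0,"wx":0,"wy":0,"wz":0},{"grip":0.5,"x":0.2,"y":0,"z":0,"wx":0,"wy":0,"wz":0},{"grip":0.5,"x":0.2,"y":0,"z":0,"wx":0,"wy":0,"wz":0}]' && python3 -m handwheel '[{"grip":0.5,"x":0.2,"y":0,"z":0,"wx":0,"wy":0,"wz":0},{"grip":0.5,"x":0.1,"y":0,"z":0,"wx":0,"wy":0,"wz":0},{"grip":0.5,"x":0.1,"y":0,"z":0,"wx":0,"wy":0,"wz":0},{"grip":0.5,"x":0.1,"y":0,"z":0,"wx":0,"wy":0,"wz":0}]'
```

```text
time: 16.08
position: [504.0, 424.6, 27.2]
ee_rot: [180.0, 0.0, 28.7]
wrist_force: [0.9, -0.7, -0.0]
opening: 42.8
gripper_force: 0.0
time: 16.42
position: [508.3, 426.9, 27.3]
ee_rot: [180.0, 0.0, 28.7]
wrist_force: [0.0, 0.1, 0.8]
opening: 42.4
gripper_force: 0.0
```

```bash
python3 -m handwheel '[{"grip":0.5,"x":0.1,"y":0,"z":0,"wx":0,"wy":0,"wz":0},{"grip":0.5,"x":0.1,"y":0,"z":0,"wx":0,"wy":0,"wz":0},{"grip":0.5,"x":0.1,"y":0,"z":0,"wx":0,"wy":0,"wz":0},{"grip":0.5,"x":0.1,"y":0,"z":0,"wx":0,"wy":0,"wz":0}]'
python3 - <<'E'
from h import *
for c in("top","scene"):
    p,d=imaging.grab_frame(c);W=cloud(c,d);z=W[...,2];X,Y=W[...,0],W[...,1]
    box=(X>340)&(X<760)&(Y>20)&(Y<560);m=(z>58)&box&(z<100)
    k,l,st,_=cv2.connectedComponentsWithStats(m.astype(np.uint8))
    for i in range(1,k):
        if st[i,4]>300:
            P=W[l==i];q,s,a=rect(P[:,:2]);r=q-[493.5,239.5];print(c,st[i,4],q,s,a,"mat",r[0]*.877+r[1]*.48,-r[0]*.48+r[1]*.877)
E
```

```text
time: 16.75
position: [509.1, 427.3, 26.9]
ee_rot: [179.9, 0.4, 28.7]
wrist_force: [-7.5, -5.6, 7.1]
opening: 42.8
gripper_force: 4.6
top 711 [703.6 179.6] [109.3  84.8] -56.7266731262207 mat 155.47740100097658 -153.38569059753416
top 750 [635.7 322.9] [110.4  94.9] -61.79921340942383 mat 164.7140628051758 4.889207855224612
top 383 [560.1 460.3] [103.8  75.7] -62.78289222717285 mat 164.3841533203125 161.71868432617188
scene 816 [548.3 450.2] [131.4 106.7] -65.979736328125 mat 149.21495874023438 158.42264196777344
scene 920 [630.6 318.6] [115.7  84.9] -61.424407958984375 mat 158.21684326171874 3.6111195068359336
scene 1035 [703.5 179.3] [113.8  87.2] -57.629638671875 mat 155.26636566162108 -153.5934614868164
```

Drums 1 and 2 lie flush. Drum 3's inner end stands about 8 mm off the rail, so I go back and press on that end.

```bash
python3 -m handwheel '[{"grip":0.5,"x":-0.3,"y":0,"z":0,"wx":0,"wy":0,"wz":0},{"grip":0.5,"x":-0.3,"y":0,"z":0,"wx":0,"wy":0,"wz":0},{"grip":0.5,"x":-0.8,"y":0,"z":0,"wx":0,"wy":0,"wz":0},{"grip":0.5,"x":-3,"y":0,"z":0,"wx":0,"wy":0,"wz":0},{"grip":0.5,"x":-4,"y":0,"z":0,"wx":0,"wy":0,"wz":0}]' && python3 -m handwheel '[{"grip":0.5,"x":0,"y":4,"z":0,"wx":0,"wy":0,"wz":0},{"grip":0.5,"x":0,"y":4,"z":0,"wx":0,"wy":0,"wz":0},{"grip":0.5,"x":0,"y":4,"z":0,"wx":0,"wy":0,"wz":0},{"grip":0.5,"x":0,"y":4,"z":0,"wx":0,"wy":0,"wz":0},{"grip":0.5,"x":0,"y":4,"z":0,"wx":0,"wy":0,"wz":0}]' && python3 -m handwheel '[{"grip":0.5,"x":0,"y":4,"z":0,"wx":0,"wy":0,"wz":0},{"grip":0.5,"x":0,"y":4,"z":0,"wx":0,"wy":0,"wz":0},{"grip":0.5,"x":2,"y":0,"z":0,"wx":0,"wy":0,"wz":0},{"grip":0.5,"x":2,"y":0,"z":0,"wx":0,"wy":0,"wz":0},{"grip":0.5,"x":1,"y":0,"z":0,"wx":0,"wy":0,"wz":0}]' && python3 -m handwheel '[{"grip":0.5,"x":0.6,"y":0,"z":0,"wx":0,"wy":0,"wz":0},{"grip":0.5,"x":0.4,"y":0,"z":0,"wx":0,"wy":0,"wz":0},{"grip":0.5,"x":0.4,"y":0,"z":0,"wx":0,"wy":0,"wz":0},{"grip":0.5,"x":0.3,"y":0,"z":0,"wx":0,"wy":0,"wz":0},{"grip":0.5,"x":0.2,"y":0,"z":0,"wx":0,"wy":0,"wz":0}]'
```

```text
time: 17.27
position: [439.9, 389.5, 27.6]
ee_rot: [-179.9, -0.2, 28.6]
wrist_force: [-0.9, 0.1, 0.2]
opening: 42.7
gripper_force: 0.0
time: 17.68
position: [534.9, 211.4, 27.6]
ee_rot: [180.0, -0.1, 28.8]
wrist_force: [1.6, -0.5, 0.6]
opening: 42.5
gripper_force: 0.0
time: 18.1
position: [619.2, 166.8, 27.7]
ee_rot: [180.0, -0.2, 28.6]
wrist_force: [-0.2, 0.4, -0.5]
opening: 42.7
gripper_force: 0.0
time: 18.52
position: [633.0, 176.2, 27.3]
ee_rot: [180.0, 0.0, 28.8]
wrist_force: [0.1, 0.5, 0.9]
opening: 42.9
gripper_force: 0.0
```

```bash
python3 -m handwheel '[{"grip":0.5,"x":0.2,"y":0,"z":0,"wx":0,"wy":0,"wz":0},{"grip":0.5,"x":0.2,"y":0,"z":0,"wx":0,"wy":0,"wz":0},{"grip":0.5,"x":0.2,"y":0,"z":0,"wx":0,"wy":0,"wz":0},{"grip":0.5,"x":0.2,"y":0,"z":0,"wx":0,"wy":0,"wz":0},{"grip":0.5,"x":0.1,"y":0,"z":0,"wx":0,"wy":0,"wz":0}]' && python3 -m handwheel '[{"grip":0.5,"x":0.1,"y":0,"z":0,"wx":0,"wy":0,"wz":0},{"grip":0.5,"x":0.1,"y":0,"z":0,"wx":0,"wy":0,"wz":0},{"grip":0.5,"x":0.1,"y":0,"z":0,"wx":0,"wy":0,"wz":0},{"grip":0.5,"x":0.1,"y":0,"z":0,"wx":0,"wy":0,"wz":0}]'
```

```text
time: 18.93
position: [640.1, 180.7, 27.1]
ee_rot: [-180.0, 0.1, 28.8]
wrist_force: [-4.8, 0.5, 1.2]
opening: 42.7
gripper_force: 1.8
time: 19.27
position: [643.5, 182.2, 27.1]
ee_rot: [-180.0, 0.2, 28.7]
wrist_force: [-7.5, -2.1, 4.3]
opening: 42.9
gripper_force: 3.8
```

```bash
python3 -m handwheel '[{"grip":0.5,"x":-0.3,"y":0,"z":0,"wx":0,"wy":0,"wz":0},{"grip":0.5,"x":-0.3,"y":0,"z":0,"wx":0,"wy":0,"wz":0},{"grip":0.5,"x":-0.8,"y":0,"z":0,"wx":0,"wy":0,"wz":0},{"grip":0.5,"x":-2,"y":0,"z":0,"wx":0,"wy":0,"wz":0},{"grip":0.5,"x":-3,"y":0,"z":0,"wx":0,"wy":0,"wz":0}]' && python3 -m handwheel '[{"grip":0.8,"x":0,"y":0,"z":-4,"wx":0,"wy":0,"wz":-7},{"grip":0.8,"x":0,"y":0,"z":-4,"wx":0,"wy":0,"wz":-7},{"grip":0.8,"x":0,"y":0,"z":-4,"wx":0,"wy":0,"wz":-7},{"grip":0.8,"x":0,"y":0,"z":-4,"wx":0,"wy":0,"wz":-7},{"grip":0.8,"x":0,"y":0,"z":-4,"wx":0,"wy":0,"wz":-6.8}]' && python3 -m handwheel '[{"grip":0.8,"x":0,"y":0,"z":-4,"wx":0,"wy":0,"wz":0},{"grip":0.8,"x":0,"y":0,"z":-4,"wx":0,"wy":0,"wz":0},{"grip":0.8,"x":-3.5,"y":1,"z":0,"wx":0,"wy":0,"wz":0},{"grip":0.8,"x":-3.5,"y":1,"z":0,"wx":0,"wy":0,"wz":0},{"grip":0.8,"x":0,"y":0,"z":0,"wx":0,"wy":0,"wz":0}]'
cat > look.py <<'E'
from h import *
M=np.array([493.5,239.5])
for c in("top","scene"):
    p,d=imaging.grab_frame(c);W=cloud(c,d);z=W[...,2];X,Y=W[...,0],W[...,1]
    def show(n,m,lo=300):
        k,l,st,_=cv2.connectedComponentsWithStats(m.astype(np.uint8))
        for i in range(1,k):
            if st[i,4]>lo:
                P=W[l==i];q,s,a=rect(P[:,:2]);r=q-M
                print(c,n,st[i,4],q,s,round(a,1),"mat",np.array([r[0]*.877+r[1]*.48,-r[0]*.48+r[1]*.877]),"z",np.median(P[:,2]))
    u=(X-M[0])*.877+(Y-M[1])*.48;w=-(X-M[0])*.48+(Y-M[1])*.877
    show("drum",(z>58)&(z<100)&(u>60)&(u<230)&(abs(w)<240))
    show("mat-handle",(z>95)&(z<135)&(abs(u)<115)&(abs(w)<250),150)
    t=(X-620)*-.446+(Y+48)*-.895; n=(X-620)*.895+(Y+48)*-.446
    show("handle",(abs(n)<100)&(t>-30)&(t<620)&(z>165)&(z<205),150)
E
python3 look.py
```

```text
time: 19.68
position: [590.4, 152.6, 27.8]
ee_rot: [180.0, -0.3, 28.7]
wrist_force: [-0.2, -0.6, 0.1]
opening: 42.6
gripper_force: 0.0
time: 20.1
position: [588.5, 150.9, 229.4]
ee_rot: [179.9, -0.0, 63.8]
wrist_force: [0.7, 0.6, -0.1]
opening: 68.5
gripper_force: 0.0
time: 20.52
position: [575.9, 70.1, 307.9]
ee_rot: [179.7, 0.3, 62.8]
wrist_force: [0.1, -1.7, -1.1]
opening: 68.2
gripper_force: 0.0
top drum 754 [631.7 320.4] [109.9  85.7] -60.9 mat [160.    4.6] z 81.92607509278525
top drum 767 [554.6 461.4] [110.4  84. ] -62.1 mat [160.1 165.3] z 81.51027909161348
top handle 424 [ 540.4 -204. ] [150.6  46.2] 63.1 mat [-171.8 -411.4] z 187.43016653935535
top handle 468 [ 459.3 -364.6] [151.8  45.6] 63.0 mat [-320.  -513.4] z 187.4259454578663
scene drum 788 [556.3 462.3] [118.6  91.5] -61.8 mat [162.1 165.3] z 81.57710174979547
scene drum 918 [630.4 318.8] [113.4  85.3] -61.5 mat [158.2   3.8] z 81.99508810554198
scene drum 1062 [706.9 179.5] [114.3  84.4] -61.4 mat [ 158.4 -155. ] z 82.20172928029126
scene handle 666 [ 540.1 -205.7] [150.   48.5] 63.6 mat [-172.8 -412.9] z 188.40502930493
scene handle 745 [ 458.9 -366.9] [151.8  48.9] 62.7 mat [-321.4 -515.3] z 188.06028641813646
```

All three drums now lie at x ≈ 159 in mat coordinates, parallel to the rail. Next is caddy_a's handle at (540,-205).

```bash
python3 -m handwheel '[{"grip":0.8,"x":-3.73,"y":1.29,"z":0,"wx":0,"wy":0,"wz":0},{"grip":0.8,"x":-3.73,"y":1.29,"z":0,"wx":0,"wy":0,"wz":0},{"grip":0.8,"x":-3.73,"y":1.29,"z":0,"wx":0,"wy":0,"wz":0},{"grip":0.8,"x":-3.73,"y":1.29,"z":0,"wx":0,"wy":0,"wz":0},{"grip":0.8,"x":-3.73,"y":1.29,"z":0,"wx":0,"wy":0,"wz":0}]' && python3 -m handwheel '[{"grip":0.8,"x":-3.73,"y":1.29,"z":0,"wx":0,"wy":0,"wz":0},{"grip":0.8,"x":-3.73,"y":1.29,"z":0,"wx":0,"wy":0,"wz":0},{"grip":0.8,"x":0,"y":0,"z":4,"wx":0,"wy":0,"wz":0},{"grip":0.8,"x":0,"y":0,"z":2,"wx":0,"wy":0,"wz":0},{"grip":0.8,"x":0,"y":0,"z":0,"wx":0,"wy":0,"wz":0}]'
python3 - <<'E'
from h import *
s=ctrl.read_state();print(s['position'],s['ee_rot'])
E
```

```text
time: 21.03
position: [549.8, -115.9, 307.3]
ee_rot: [179.9, -0.0, 63.7]
wrist_force: [-0.3, -0.0, 0.3]
opening: 68.2
gripper_force: 0.0
time: 21.45
position: [536.8, -192.9, 242.2]
ee_rot: [-179.5, 0.0, 63.5]
wrist_force: [-1.2, 1.6, 0.4]
opening: 68.4
gripper_force: 0.0
[ 536.8 -192.9  242.2] [-179.5    0.    63.5]
```

```bash
python3 -m handwheel '[{"grip":0.8,"x":-0.9,"y":0.8,"z":1,"wx":0,"wy":0,"wz":0},{"grip":0.8,"x":0,"y":0,"z":2,"wx":0,"wy":0,"wz":0},{"grip":0.8,"x":0,"y":0,"z":2,"wx":0,"wy":0,"wz":0},{"grip":0.8,"x":0,"y":0,"z":2.5,"wx":0,"wy":0,"wz":0},{"grip":0.8,"x":0,"y":0,"z":1,"wx":0,"wy":0,"wz":0}]' && python3 -m handwheel '[{"grip":0.3,"x":0,"y":0,"z":0,"wx":0,"wy":0,"wz":0},{"grip":0,"x":0,"y":0,"z":0,"wx":0,"wy":0,"wz":0},{"grip":0,"x":0,"y":0,"z":0,"wx":0,"wy":0,"wz":0},{"grip":0,"x":0,"y":0,"z":0,"wx":0,"wy":0,"wz":0},{"grip":0,"x":0,"y":0,"z":0,"wx":0,"wy":0,"wz":0}]' 25; python3 look.py | grep handle
```

```text
time: 21.87
position: [543.0, -205.1, 160.7]
ee_rot: [-179.9, 0.0, 63.6]
wrist_force: [-0.9, -0.1, -1.3]
opening: 68.2
gripper_force: 0.0
time: 22.28
position: [542.8, -205.0, 164.0]
ee_rot: [180.0, 0.0, 63.5]
wrist_force: [-4.4, 2.8, 5.7]
opening: 21.1
gripper_force: 25.5
top handle 295 [ 446.3 -385.1] [103.  46.] 66.5 mat [-341.2 -525.1] z 187.5239378538638
scene handle 287 [ 561.9 -168.6] [63.7 48.5] 61.7 mat [-135.9 -390.8] z 189.48819797320027
scene handle 747 [ 458.9 -366.9] [151.7  48.8] 63.6 mat [-321.4 -515.1] z 188.21585987355365
scene handle 283 [ 523.3 -248.1] [59.3 47.8] 61.3 mat [-208. -442.] z 189.7857355869511
```

```bash
python3 -m handwheel '[{"grip":0,"x":0,"y":0,"z":-0.4,"wx":0,"wy":0,"wz":0},{"grip":0,"x":0.3,"y":0,"z":0,"wx":0,"wy":0,"wz":0},{"grip":0,"x":0.5,"y":0,"z":0,"wx":0,"wy":0,"wz":0},{"grip":0,"x":0.5,"y":0,"z":0,"wx":0,"wy":0,"wz":0},{"grip":0,"x":0.5,"y":0,"z":0,"wx":0,"wy":0,"wz":0}]' && python3 -m handwheel '[{"grip":0,"x":0.5,"y":0,"z":0,"wx":0,"wy":0,"wz":0},{"grip":0,"x":0.5,"y":0,"z":0,"wx":0,"wy":0,"wz":0},{"grip":0,"x":0.5,"y":0,"z":0,"wx":0,"wy":0,"wz":0},{"grip":0,"x":0.5,"y":0,"z":0,"wx":0,"wy":0,"wz":0},{"grip":0,"x":0.5,"y":0,"z":0,"wx":0,"wy":0,"wz":0}]' && python3 -m handwheel '[{"grip":0,"x":0.5,"y":0,"z":0,"wx":0,"wy":0,"wz":0},{"grip":0,"x":0.5,"y":0,"z":0,"wx":0,"wy":0,"wz":0},{"grip":0,"x":0.5,"y":0,"z":0,"wx":0,"wy":0,"wz":0},{"grip":0,"x":0.5,"y":0,"z":0,"wx":0,"wy":0,"wz":0},{"grip":0,"x":0.5,"y":0,"z":0,"wx":0,"wy":0,"wz":0}]' && python3 -m handwheel '[{"grip":0,"x":0.4,"y":0,"z":0,"wx":0,"wy":0,"wz":0},{"grip":0,"x":0.4,"y":0,"z":0,"wx":0,"wy":0,"wz":0},{"grip":0,"x":0.3,"y":0,"z":0,"wx":0,"wy":0,"wz":0},{"grip":0,"x":0.3,"y":0,"z":0,"wx":0,"wy":0,"wz":0},{"grip":0,"x":0.3,"y":0,"z":0,"wx":0,"wy":0,"wz":0}]'
```

```text
time: 22.8
position: [550.9, -188.6, 165.6]
ee_rot: [-179.9, -0.0, 63.6]
wrist_force: [0.3, 0.2, -7.7]
opening: 20.9
gripper_force: 24.9
time: 23.22
position: [562.3, -166.5, 166.3]
ee_rot: [180.0, 0.0, 63.5]
wrist_force: [-0.2, -0.1, -7.3]
opening: 21.2
gripper_force: 24.9
time: 23.63
position: [573.4, -144.3, 166.3]
ee_rot: [180.0, 0.0, 63.5]
wrist_force: [-0.1, -0.7, -8.1]
opening: 21.1
gripper_force: 24.9
time: 24.05
position: [580.8, -129.4, 166.3]
ee_rot: [180.0, 0.0, 63.5]
wrist_force: [0.1, 0.0, -6.4]
opening: 21.0
gripper_force: 24.9
```

The vertical force of -7 N says I'm nearly carrying the caddy, so I lower it fully onto the rollers before going on.

```bash
python3 -m handwheel '[{"grip":0,"x":0,"y":0,"z":0.2,"wx":0,"wy":0,"wz":0},{"grip":0,"x":0,"y":0,"z":0.1,"wx":0,"wy":0,"wz":0},{"grip":0,"x":0,"y":0,"z":0,"wx":0,"wy":0,"wz":0}]' && python3 -m handwheel '[{"grip":0,"x":0.2,"y":0,"z":0,"wx":0,"wy":0,"wz":0},{"grip":0,"x":0.2,"y":0,"z":0,"wx":0,"wy":0,"wz":0},{"grip":0,"x":0.2,"y":0,"z":0,"wx":0,"wy":0,"wz":0},{"grip":0,"x":0.2,"y":0,"z":0,"wx":0,"wy":0,"wz":0}]'
```

```text
time: 24.3
position: [581.1, -129.2, 164.2]
ee_rot: [180.0, -0.0, 63.5]
wrist_force: [-2.2, 1.3, -0.8]
opening: 21.0
gripper_force: 25.4
time: 24.63
position: [584.6, -122.1, 164.1]
ee_rot: [180.0, 0.0, 63.5]
wrist_force: [-3.8, 0.5, 4.2]
opening: 21.1
gripper_force: 25.9
```

```bash
python3 -m handwheel '[{"grip":0,"x":0.2,"y":0,"z":0,"wx":0,"wy":0,"wz":0},{"grip":0,"x":0.2,"y":0,"z":0,"wx":0,"wy":0,"wz":0},{"grip":0,"x":0.2,"y":0,"z":0,"wx":0,"wy":0,"wz":0}]' && python3 -m handwheel '[{"grip":0,"x":0.2,"y":0,"z":0,"wx":0,"wy":0,"wz":0},{"grip":0,"x":0.1,"y":0,"z":0,"wx":0,"wy":0,"wz":0},{"grip":0,"x":0.1,"y":0,"z":0,"wx":0,"wy":0,"wz":0}]'
```

```text
time: 24.88
position: [587.3, -116.5, 164.0]
ee_rot: [180.0, -0.0, 63.5]
wrist_force: [-3.8, 1.3, 5.7]
opening: 21.2
gripper_force: 26.0
time: 25.13
position: [587.4, -116.2, 163.9]
ee_rot: [-180.0, 0.3, 63.5]
wrist_force: [-9.3, -4.4, 8.2]
opening: 20.7
gripper_force: 26.4
```

caddy_a is against the end stop: the tool halted 73 mm from it and the push force rose. Now I firm the grip, lift it and carry it over the mat.

```bash
python3 -m handwheel '[{"grip":0,"x":-0.2,"y":0,"z":0,"wx":0,"wy":0,"wz":0},{"grip":0,"x":0,"y":0,"z":-0.5,"wx":0,"wy":0,"wz":0},{"grip":0,"x":0,"y":0,"z":-1,"wx":0,"wy":0,"wz":0},{"grip":0,"x":0,"y":0,"z":-2,"wx":0,"wy":0,"wz":0},{"grip":0,"x":0,"y":0,"z":-3,"wx":0,"wy":0,"wz":0}]' 60 && python3 -m handwheel '[{"grip":0,"x":0,"y":0,"z":-3,"wx":0,"wy":0,"wz":0},{"grip":0,"x":0,"y":0,"z":-3,"wx":0,"wy":0,"wz":0},{"grip":0,"x":0,"y":0,"z":-2,"wx":0,"wy":0,"wz":0},{"grip":0,"x":1.2,"y":-1.2,"z":0,"wx":0,"wy":0,"wz":0},{"grip":0,"x":2,"y":-2,"z":0,"wx":0,"wy":0,"wz":0}]' && python3 -m handwheel '[{"grip":0,"x":2.6,"y":-2.6,"z":0,"wx":0,"wy":0,"wz":0},{"grip":0,"x":2.6,"y":-2.6,"z":0,"wx":0,"wy":0,"wz":0},{"grip":0,"x":2.6,"y":-2.6,"z":0,"wx":0,"wy":0,"wz":0},{"grip":0,"x":2.6,"y":-2.6,"z":0,"wx":0,"wy":0,"wz":0},{"grip":0,"x":2.6,"y":-2.6,"z":0,"wx":0,"wy":0,"wz":0}]' && python3 -m handwheel '[{"grip":0,"x":2.6,"y":-2.6,"z":0,"wx":0,"wy":0,"wz":0},{"grip":0,"x":2.6,"y":-2.6,"z":0,"wx":0,"wy":0,"wz":0},{"grip":0,"x":2.6,"y":-2.6,"z":0,"wx":0,"wy":0,"wz":0},{"grip":0,"x":2.6,"y":-2.6,"z":0,"wx":0,"wy":0,"wz":0},{"grip":0,"x":2.6,"y":-2.6,"z":0,"wx":0,"wy":0,"wz":0}]' && python3 -m handwheel '[{"grip":0,"x":2.6,"y":-2.6,"z":0,"wx":0,"wy":0,"wz":0},{"grip":0,"x":1.6,"y":-1.6,"z":0,"wx":0,"wy":0,"wz":0},{"grip":0,"x":0,"y":0,"z":0,"wx":0,"wy":0,"wz":-6.9},{"grip":0,"x":0,"y":0,"z":0,"wx":0,"wy":0,"wz":-6.9},{"grip":0,"x":0,"y":0,"z":0,"wx":0,"wy":0,"wz":-6.9}]' && python3 -m handwheel '[{"grip":0,"x":0,"y":0,"z":0,"wx":0,"wy":0,"wz":-6.9},{"grip":0,"x":0,"y":0,"z":0,"wx":0,"wy":0,"wz":-6.9},{"grip":0,"x":0,"y":0,"z":0,"wx":0,"wy":0,"wz":-6.9},{"grip":0,"x":0,"y":0,"z":0,"wx":0,"wy":0,"wz":-6.9},{"grip":0,"x":0,"y":0,"z":0,"wx":0,"wy":0,"wz":-6.9}]' && python3 -m handwheel '[{"grip":0,"x":0,"y":0,"z":0,"wx":0,"wy":0,"wz":0},{"grip":0,"x":0,"y":0,"z":0,"wx":0,"wy":0,"wz":0},{"grip":0,"x":0,"y":0,"z":0,"wx":0,"wy":0,"wz":0}]'
```

```text
time: 25.55
position: [585.6, -115.0, 225.2]
ee_rot: [-179.6, 0.1, 63.5]
wrist_force: [0.8, 0.8, -7.5]
opening: 20.1
gripper_force: 59.4
time: 25.97
position: [575.1, -76.2, 309.0]
ee_rot: [179.7, 0.0, 63.1]
wrist_force: [-0.1, 0.2, -7.2]
opening: 20.1
gripper_force: 59.4
time: 26.38
position: [513.8, 104.1, 307.4]
ee_rot: [-180.0, 0.0, 63.6]
wrist_force: [0.0, -0.7, -7.3]
opening: 20.3
gripper_force: 59.5
time: 26.8
position: [455.3, 278.1, 307.5]
ee_rot: [180.0, 0.0, 63.5]
wrist_force: [0.9, -0.2, -7.3]
opening: 20.1
gripper_force: 59.5
time: 27.22
position: [436.8, 333.5, 307.3]
ee_rot: [-180.0, 0.0, 84.7]
wrist_force: [-0.2, -0.3, -5.9]
opening: 20.0
gripper_force: 59.6
time: 27.63
position: [437.2, 332.8, 307.3]
ee_rot: [-180.0, -0.0, 119.1]
wrist_force: [-0.0, -0.8, -7.4]
opening: 20.0
gripper_force: 59.6
time: 27.88
position: [437.6, 332.7, 307.8]
ee_rot: [-180.0, 0.0, 118.6]
wrist_force: [-0.2, -0.7, -7.5]
opening: 20.2
gripper_force: 59.5
```

```bash
python3 -m handwheel '[{"grip":0,"x":0,"y":0.4,"z":3.5,"wx":0,"wy":0,"wz":0},{"grip":0,"x":0,"y":0,"z":4,"wx":0,"wy":0,"wz":0},{"grip":0,"x":0,"y":0,"z":4,"wx":0,"wy":0,"wz":0},{"grip":0,"x":0,"y":0,"z":4,"wx":0,"wy":0,"wz":0},{"grip":0,"x":0,"y":0,"z":3,"wx":0,"wy":0,"wz":0}]' && python3 -m handwheel '[{"grip":0,"x":0,"y":0,"z":1,"wx":0,"wy":0,"wz":0},{"grip":0,"x":0,"y":0,"z":0.5,"wx":0,"wy":0,"wz":0},{"grip":0,"x":0,"y":0,"z":0.4,"wx":0,"wy":0,"wz":0},{"grip":0,"x":0,"y":0,"z":0.3,"wx":0,"wy":0,"wz":0},{"grip":0,"x":0,"y":0,"z":0.3,"wx":0,"wy":0,"wz":0}]'
```

```text
time: 28.3
position: [440.3, 333.2, 119.9]
ee_rot: [-179.8, 0.1, 118.6]
wrist_force: [0.8, -0.7, -6.4]
opening: 19.6
gripper_force: 59.6
time: 28.72
position: [442.7, 336.1, 100.2]
ee_rot: [179.8, -0.0, 118.7]
wrist_force: [-0.2, -0.1, -6.2]
opening: 20.0
gripper_force: 60.2
```

```bash
python3 -m handwheel '[{"grip":0,"x":0,"y":0,"z":0.2,"wx":0,"wy":0,"wz":0},{"grip":0,"x":0,"y":0,"z":0.2,"wx":0,"wy":0,"wz":0},{"grip":0,"x":0,"y":0,"z":0.2,"wx":0,"wy":0,"wz":0},{"grip":0,"x":0,"y":0,"z":0,"wx":0,"wy":0,"wz":0}]'
```

```text
time: 29.05
position: [441.3, 334.9, 94.3]
ee_rot: [180.0, 0.1, 118.7]
wrist_force: [-3.4, -4.6, 6.1]
opening: 20.3
gripper_force: 61.6
```

It stands on the mat (+6 N, z 94). I release it and rise.

```bash
python3 -m handwheel '[{"grip":0.3,"x":0,"y":0,"z":-0.1,"wx":0,"wy":0,"wz":0},{"grip":0.6,"x":0,"y":0,"z":0,"wx":0,"wy":0,"wz":0},{"grip":0.7,"x":0,"y":0,"z":0,"wx":0,"wy":0,"wz":0},{"grip":0.7,"x":0,"y":0,"z":0,"wx":0,"wy":0,"wz":0}]' && python3 -m handwheel '[{"grip":0.7,"x":0,"y":0,"z":-1,"wx":0,"wy":0,"wz":0},{"grip":0.7,"x":0,"y":0,"z":-4,"wx":0,"wy":0,"wz":0},{"grip":0.7,"x":0,"y":0,"z":-4,"wx":0,"wy":0,"wz":0},{"grip":0.7,"x":0,"y":0,"z":-4,"wx":0,"wy":0,"wz":0},{"grip":0.7,"x":0,"y":0,"z":-4,"wx":0,"wy":0,"wz":0}]' && python3 -m handwheel '[{"grip":0.7,"x":0,"y":0,"z":-4,"wx":0,"wy":0,"wz":6.9},{"grip":0.7,"x":0,"y":0,"z":0,"wx":0,"wy":0,"wz":6.9},{"grip":0.7,"x":0,"y":0,"z":0,"wx":0,"wy":0,"wz":6.9},{"grip":0.7,"x":0,"y":0,"z":0,"wx":0,"wy":0,"wz":6.9},{"grip":0.7,"x":0,"y":0,"z":0,"wx":0,"wy":0,"wz":6.9}]' && python3 -m handwheel '[{"grip":0.7,"x":0,"y":0,"z":0,"wx":0,"wy":0,"wz":6.9},{"grip":0.7,"x":0,"y":0,"z":0,"wx":0,"wy":0,"wz":6.9},{"grip":0.7,"x":0,"y":0,"z":0,"wx":0,"wy":0,"wz":6.9},{"grip":0.7,"x":0,"y":0,"z":0,"wx":0,"wy":0,"wz":0}]' && python3 look.py
```

```text
time: 29.38
position: [442.2, 335.5, 94.1]
ee_rot: [179.9, -0.0, 118.7]
wrist_force: [-0.6, -0.5, 0.1]
opening: 59.3
gripper_force: 0.0
time: 29.8
position: [440.9, 335.0, 266.0]
ee_rot: [179.9, -0.0, 118.8]
wrist_force: [1.8, -0.1, 0.2]
opening: 59.5
gripper_force: 0.0
time: 30.22
position: [441.3, 335.1, 304.6]
ee_rot: [179.9, -0.1, 83.9]
wrist_force: [-0.0, 0.3, -0.3]
opening: 60.0
gripper_force: 0.0
time: 30.55
position: [441.2, 335.1, 304.2]
ee_rot: [179.9, -0.1, 63.5]
wrist_force: [0.7, 0.4, 0.4]
opening: 59.4
gripper_force: 0.0
top drum 720 [708.5 181.4] [109.5  84.3] -61.9 mat [ 160.6 -154.1] z 82.21708808061965
top drum 751 [632.  320.5] [110.8  86. ] -61.3 mat [160.4   4.6] z 81.52423680202673
top drum 758 [553.7 461.4] [111.3  86.7] -61.1 mat [159.3 165.7] z 81.54846137282618
top mat-handle 408 [441.8 330.7] [151.1  46.1] -61.4 mat [ -1.6 104.8] z 117.14027855488064
top handle 479 [ 447.4 -403.4] [152.2  46.2] 63.6 mat [-349.  -541.7] z 187.4741369951662
scene drum 791 [553.  460.1] [118.1  84.9] -62.7 mat [158.1 164.9] z 81.6244625940949
scene drum 928 [632.2 319.4] [113.9  88.7] -61.8 mat [160.    3.6] z 82.32541472510366
scene drum 1074 [707.1 180.5] [115.1  85.7] -61.5 mat [ 159.  -154.3] z 82.52336565105497
scene mat-handle 464 [440.2 329.6] [156.2  47.2] -61.2 mat [ -3.5 104.6] z 118.38452301128063
scene handle 772 [ 446.7 -405.1] [151.2  49.8] 62.6 mat [-350.5 -542.8] z 188.10201862847282
```

caddy_b has been knocked back along the track to (447,-404), still between the side rails. caddy_a stands well on the mat. I go to caddy_b.

```bash
python3 -m handwheel '[{"grip":0.8,"x":-3.3,"y":1.68,"z":0,"wx":0,"wy":0,"wz":0},{"grip":0.8,"x":-3.3,"y":1.68,"z":0,"wx":0,"wy":0,"wz":0},{"grip":0.8,"x":-3.3,"y":1.68,"z":0,"wx":0,"wy":0,"wz":0},{"grip":0.8,"x":-3.3,"y":1.68,"z":0,"wx":0,"wy":0,"wz":0},{"grip":0.8,"x":-3.3,"y":1.68,"z":0,"wx":0,"wy":0,"wz":0}]' && python3 -m handwheel '[{"grip":0.8,"x":-3.3,"y":1.68,"z":0,"wx":0,"wy":0,"wz":0},{"grip":0.8,"x":-3.3,"y":1.68,"z":0,"wx":0,"wy":0,"wz":0},{"grip":0.8,"x":-3.3,"y":1.68,"z":0,"wx":0,"wy":0,"wz":0},{"grip":0.8,"x":-3.3,"y":1.68,"z":0,"wx":0,"wy":0,"wz":0},{"grip":0.8,"x":-3.3,"y":1.68,"z":0,"wx":0,"wy":0,"wz":0}]' && python3 -m handwheel '[{"grip":0.8,"x":-3.3,"y":1.68,"z":0,"wx":0,"wy":0,"wz":0},{"grip":0.8,"x":-3.3,"y":1.68,"z":0,"wx":0,"wy":0,"wz":0},{"grip":0.8,"x":-3.3,"y":1.68,"z":0,"wx":0,"wy":0,"wz":0},{"grip":0.8,"x":-3.3,"y":1.68,"z":0,"wx":0,"wy":0,"wz":0},{"grip":0.8,"x":-3.3,"y":1.68,"z":0,"wx":0,"wy":0,"wz":0}]' && python3 -m handwheel '[{"grip":0.8,"x":-3.3,"y":1.68,"z":0,"wx":0,"wy":0,"wz":0},{"grip":0.8,"x":-3.3,"y":1.68,"z":0,"wx":0,"wy":0,"wz":0},{"grip":0.8,"x":-3.3,"y":1.68,"z":0,"wx":0,"wy":0,"wz":0},{"grip":0.8,"x":0,"y":0,"z":0,"wx":0,"wy":0,"wz":0},{"grip":0.8,"x":0,"y":0,"z":0,"wx":0,"wy":0,"wz":0}]'; python3 look.py | grep ' handle'
```

```text
time: 31.07
position: [442.7, 148.1, 303.6]
ee_rot: [180.0, -0.0, 63.7]
wrist_force: [0.8, -0.1, 0.2]
opening: 68.2
gripper_force: 0.0
time: 31.48
position: [444.3, -37.2, 303.8]
ee_rot: [179.9, 0.0, 63.7]
wrist_force: [0.7, 0.5, 0.6]
opening: 68.4
gripper_force: 0.0
time: 31.9
position: [446.1, -222.4, 303.7]
ee_rot: [180.0, 0.0, 63.7]
wrist_force: [0.1, 0.3, -0.1]
opening: 68.4
gripper_force: 0.0
time: 32.32
position: [446.5, -334.2, 302.8]
ee_rot: [-180.0, -0.0, 63.4]
wrist_force: [0.5, 0.2, -0.0]
opening: 68.3
gripper_force: 0.0
top handle 178 [ 470.4 -357.9] [49.4 46. ] 64.5 mat [-307.  -512.8] z 188.0992916531377
scene handle 771 [ 446.3 -404.6] [151.7  49.4] 63.7 mat [-350.5 -542.2] z 188.38846775819252
```

```bash
python3 -m handwheel '[{"grip":0.8,"x":-3.1,"y":1.55,"z":0,"wx":0,"wy":0,"wz":0},{"grip":0.8,"x":-3.1,"y":1.55,"z":1,"wx":0,"wy":0,"wz":0},{"grip":0.8,"x":0,"y":0,"z":4,"wx":0,"wy":0,"wz":0},{"grip":0.8,"x":0,"y":0,"z":2,"wx":0,"wy":0,"wz":0},{"grip":0.8,"x":0,"y":0,"z":0,"wx":0,"wy":0,"wz":0}]' && python3 -m handwheel '[{"grip":0.8,"x":0,"y":0,"z":2,"wx":0,"wy":0,"wz":0},{"grip":0.8,"x":0,"y":0,"z":3,"wx":0,"wy":0,"wz":0},{"grip":0.8,"x":0,"y":0,"z":1.9,"wx":0,"wy":0,"wz":0},{"grip":0.8,"x":0,"y":0,"z":0,"wx":0,"wy":0,"wz":0},{"grip":0.8,"x":0,"y":0,"z":0,"wx":0,"wy":0,"wz":0}]'
```

```text
time: 32.83
position: [445.3, -397.8, 228.4]
ee_rot: [-179.5, -0.2, 63.7]
wrist_force: [-0.9, 0.6, 0.0]
opening: 68.2
gripper_force: 0.0
time: 33.25
position: [448.3, -400.0, 165.4]
ee_rot: [180.0, -0.0, 63.7]
wrist_force: [-0.2, -0.3, 0.4]
opening: 68.3
gripper_force: 0.0
```

```bash
python3 -m handwheel '[{"grip":0.4,"x":0,"y":0,"z":0.1,"wx":0,"wy":0,"wz":0},{"grip":0,"x":0,"y":0,"z":0,"wx":0,"wy":0,"wz":0},{"grip":0,"x":0,"y":0,"z":0,"wx":0,"wy":0,"wz":0},{"grip":0,"x":0,"y":0,"z":0,"wx":0,"wy":0,"wz":0},{"grip":0,"x":0,"y":0,"z":0,"wx":0,"wy":0,"wz":0}]' 25
```

```text
time: 33.67
position: [447.3, -401.4, 164.6]
ee_rot: [180.0, 0.0, 63.5]
wrist_force: [-2.5, 1.8, 6.0]
opening: 20.8
gripper_force: 25.9
```

```bash
python3 -m handwheel '[{"grip":0,"x":0.4,"y":0,"z":-0.1,"wx":0,"wy":0,"wz":0},{"grip":0,"x":0.6,"y":0,"z":0,"wx":0,"wy":0,"wz":0},{"grip":0,"x":0.8,"y":-0.1,"z":0,"wx":0,"wy":0,"wz":0},{"grip":0,"x":0.8,"y":0,"z":0,"wx":0,"wy":0,"wz":0},{"grip":0,"x":0.8,"y":-0.1,"z":0,"wx":0,"wy":0,"wz":0}]' && python3 -m handwheel '[{"grip":0,"x":0.8,"y":0,"z":0,"wx":0,"wy":0,"wz":0},{"grip":0,"x":0.8,"y":0,"z":0,"wx":0,"wy":0,"wz":0},{"grip":0,"x":0.8,"y":0,"z":0,"wx":0,"wy":0,"wz":0},{"grip":0,"x":0.8,"y":0,"z":0,"wx":0,"wy":0,"wz":0},{"grip":0,"x":0.8,"y":0,"z":0,"wx":0,"wy":0,"wz":0}]' && python3 -m handwheel '[{"grip":0,"x":0.8,"y":0,"z":0,"wx":0,"wy":0,"wz":0},{"grip":0,"x":0.8,"y":0,"z":0,"wx":0,"wy":0,"wz":0},{"grip":0,"x":0.8,"y":0,"z":0,"wx":0,"wy":0,"wz":0},{"grip":0,"x":0.8,"y":0,"z":0,"wx":0,"wy":0,"wz":0},{"grip":0,"x":0.8,"y":0,"z":0,"wx":0,"wy":0,"wz":0}]'
```

```text
time: 34.08
position: [462.6, -369.0, 164.7]
ee_rot: [179.8, -0.0, 63.6]
wrist_force: [1.8, -2.2, -0.1]
opening: 21.1
gripper_force: 25.4
time: 34.5
position: [479.5, -333.6, 164.6]
ee_rot: [179.9, 0.0, 63.5]
wrist_force: [3.6, -2.5, 1.0]
opening: 21.1
gripper_force: 25.5
time: 34.92
position: [497.0, -297.8, 164.6]
ee_rot: [179.9, 0.0, 63.5]
wrist_force: [3.7, -2.4, 1.3]
opening: 21.1
gripper_force: 25.6
```

```bash
python3 -m handwheel '[{"grip":0,"x":0.8,"y":0,"z":0,"wx":0,"wy":0,"wz":0},{"grip":0,"x":0.8,"y":0,"z":0,"wx":0,"wy":0,"wz":0},{"grip":0,"x":0.8,"y":0,"z":0,"wx":0,"wy":0,"wz":0},{"grip":0,"x":0.8,"y":0,"z":0,"wx":0,"wy":0,"wz":0},{"grip":0,"x":0.8,"y":0,"z":0,"wx":0,"wy":0,"wz":0}]' && python3 -m handwheel '[{"grip":0,"x":0.8,"y":0,"z":0,"wx":0,"wy":0,"wz":0},{"grip":0,"x":0.8,"y":0,"z":0,"wx":0,"wy":0,"wz":0},{"grip":0,"x":0.8,"y":0,"z":0,"wx":0,"wy":0,"wz":0},{"grip":0,"x":0.8,"y":0,"z":0,"wx":0,"wy":0,"wz":0},{"grip":0,"x":0.8,"y":0,"z":0,"wx":0,"wy":0,"wz":0}]' && python3 -m handwheel '[{"grip":0,"x":0.8,"y":0,"z":0,"wx":0,"wy":0,"wz":0},{"grip":0,"x":0.8,"y":0,"z":0,"wx":0,"wy":0,"wz":0},{"grip":0,"x":0.8,"y":0,"z":0,"wx":0,"wy":0,"wz":0},{"grip":0,"x":0.8,"y":0,"z":0,"wx":0,"wy":0,"wz":0},{"grip":0,"x":0.8,"y":0,"z":0,"wx":0,"wy":0,"wz":0}]' && python3 -m handwheel '[{"grip":0,"x":0.8,"y":0,"z":0,"wx":0,"wy":0,"wz":0},{"grip":0,"x":0.8,"y":0,"z":0,"wx":0,"wy":0,"wz":0},{"grip":0,"x":0.8,"y":0,"z":0,"wx":0,"wy":0,"wz":0},{"grip":0,"x":0.8,"y":0,"z":0,"wx":0,"wy":0,"wz":0},{"grip":0,"x":0.6,"y":0,"z":0,"wx":0,"wy":0,"wz":0}]' && python3 -m handwheel '[{"grip":0,"x":0.5,"y":0,"z":0,"wx":0,"wy":0,"wz":0},{"grip":0,"x":0.5,"y":0,"z":0,"wx":0,"wy":0,"wz":0},{"grip":0,"x":0.5,"y":0,"z":0,"wx":0,"wy":0,"wz":0},{"grip":0,"x":0.4,"y":0,"z":0,"wx":0,"wy":0,"wz":0},{"grip":0,"x":0.4,"y":0,"z":0,"wx":0,"wy":0,"wz":0}]'
```

```text
time: 35.33
position: [514.8, -262.0, 164.6]
ee_rot: [180.0, 0.0, 63.5]
wrist_force: [2.8, -2.4, 3.9]
opening: 21.3
gripper_force: 25.7
time: 35.75
position: [532.6, -226.2, 164.6]
ee_rot: [180.0, 0.0, 63.5]
wrist_force: [3.7, -2.9, 4.0]
opening: 21.2
gripper_force: 25.8
time: 36.17
position: [550.4, -190.5, 164.6]
ee_rot: [180.0, 0.0, 63.5]
wrist_force: [4.9, -2.6, 4.0]
opening: 21.1
gripper_force: 25.9
time: 36.58
position: [567.5, -156.0, 164.6]
ee_rot: [179.9, -0.0, 63.6]
wrist_force: [4.3, -2.5, 5.0]
opening: 21.1
gripper_force: 25.9
time: 37.0
position: [577.4, -136.1, 164.6]
ee_rot: [180.0, 0.0, 63.5]
wrist_force: [3.8, -2.9, 5.2]
opening: 21.0
gripper_force: 25.9
```

```bash
python3 -m handwheel '[{"grip":0,"x":0.4,"y":0,"z":0,"wx":0,"wy":0,"wz":0},{"grip":0,"x":0.4,"y":0,"z":0,"wx":0,"wy":0,"wz":0},{"grip":0,"x":0.4,"y":0,"z":0,"wx":0,"wy":0,"wz":0},{"grip":0,"x":0.3,"y":0,"z":0,"wx":0,"wy":0,"wz":0},{"grip":0,"x":0.3,"y":0,"z":0,"wx":0,"wy":0,"wz":0}]' && python3 -m handwheel '[{"grip":0,"x":0.2,"y":0,"z":0,"wx":0,"wy":0,"wz":0},{"grip":0,"x":0.2,"y":0,"z":0,"wx":0,"wy":0,"wz":0},{"grip":0,"x":0.2,"y":0,"z":0,"wx":0,"wy":0,"wz":0},{"grip":0,"x":0.1,"y":0,"z":0,"wx":0,"wy":0,"wz":0},{"grip":0,"x":0.1,"y":0,"z":0,"wx":0,"wy":0,"wz":0}]'
```

```text
time: 37.42
position: [585.4, -120.1, 164.6]
ee_rot: [180.0, 0.0, 63.5]
wrist_force: [3.8, -3.0, 5.6]
opening: 20.8
gripper_force: 25.9
time: 37.83
position: [588.0, -114.8, 164.6]
ee_rot: [180.0, 0.2, 63.5]
wrist_force: [1.1, -6.0, 7.6]
opening: 21.4
gripper_force: 26.1
```

Contact again at the expected place: the tool is 74 mm from the stop, with the resistance along the track rising. I lift and carry it to the mat's near half.

```bash
python3 -m handwheel '[{"grip":0,"x":0.2,"y":0,"z":0,"wx":0,"wy":0,"wz":0},{"grip":0,"x":0.1,"y":0,"z":0,"wx":0,"wy":0,"wz":0}]' && python3 -m handwheel '[{"grip":0,"x":-0.3,"y":0,"z":0,"wx":0,"wy":0,"wz":0},{"grip":0,"x":0,"y":0,"z":-0.5,"wx":0,"wy":0,"wz":0},{"grip":0,"x":0,"y":0,"z":-1,"wx":0,"wy":0,"wz":0},{"grip":0,"x":0,"y":0,"z":-2,"wx":0,"wy":0,"wz":0},{"grip":0,"x":0,"y":0,"z":-3,"wx":0,"wy":0,"wz":0}]' 60 && python3 -m handwheel '[{"grip":0,"x":0,"y":0,"z":-3,"wx":0,"wy":0,"wz":0},{"grip":0,"x":0,"y":0,"z":-3,"wx":0,"wy":0,"wz":0},{"grip":0,"x":0,"y":0,"z":-2,"wx":0,"wy":0,"wz":0},{"grip":0,"x":1.2,"y":-0.86,"z":0,"wx":0,"wy":0,"wz":0},{"grip":0,"x":2,"y":-1.43,"z":0,"wx":0,"wy":0,"wz":0}]' && python3 -m handwheel '[{"grip":0,"x":3,"y":-2.15,"z":0,"wx":0,"wy":0,"wz":0},{"grip":0,"x":3,"y":-2.15,"z":0,"wx":0,"wy":0,"wz":0},{"grip":0,"x":3,"y":-2.15,"z":0,"wx":0,"wy":0,"wz":0},{"grip":0,"x":3,"y":-2.15,"z":0,"wx":0,"wy":0,"wz":0},{"grip":0,"x":3,"y":-2.15,"z":0,"wx":0,"wy":0,"wz":0}]' && python3 -m handwheel '[{"grip":0,"x":2,"y":-1.45,"z":0,"wx":0,"wy":0,"wz":0},{"grip":0,"x":1,"y":-0.7,"z":0,"wx":0,"wy":0,"wz":0},{"grip":0,"x":0,"y":0,"z":0,"wx":0,"wy":0,"wz":-6.9},{"grip":0,"x":0,"y":0,"z":0,"wx":0,"wy":0,"wz":-6.9},{"grip":0,"x":0,"y":0,"z":0,"wx":0,"wy":0,"wz":-6.9}]' && python3 -m handwheel '[{"grip":0,"x":0,"y":0,"z":0,"wx":0,"wy":0,"wz":-6.9},{"grip":0,"x":0,"y":0,"z":0,"wx":0,"wy":0,"wz":-6.9},{"grip":0,"x":0,"y":0,"z":0,"wx":0,"wy":0,"wz":-6.9},{"grip":0,"x":0,"y":0,"z":0,"wx":0,"wy":0,"wz":-6.9},{"grip":0,"x":0,"y":0,"z":0,"wx":0,"wy":0,"wz":-6.9}]' && python3 -m handwheel '[{"grip":0,"x":0,"y":0,"z":0,"wx":0,"wy":0,"wz":0},{"grip":0,"x":0,"y":0,"z":0,"wx":0,"wy":0,"wz":0},{"grip":0,"x":0,"y":0,"z":0,"wx":0,"wy":0,"wz":0}]'; python3 look.py
```

```text
time: 38.0
position: [588.0, -114.8, 164.6]
ee_rot: [-180.0, 0.5, 63.4]
wrist_force: [-0.8, -9.7, 9.9]
opening: 21.2
gripper_force: 26.3
time: 38.42
position: [583.1, -111.2, 224.5]
ee_rot: [-179.1, 0.2, 63.6]
wrist_force: [0.4, -0.4, -5.4]
opening: 19.8
gripper_force: 59.3
time: 38.83
position: [580.8, -76.0, 308.2]
ee_rot: [-179.8, 0.2, 63.2]
wrist_force: [0.1, 0.1, -7.1]
opening: 20.0
gripper_force: 59.3
time: 39.25
position: [548.9, 110.8, 306.2]
ee_rot: [-179.6, 0.3, 63.6]
wrist_force: [0.9, -0.8, -6.1]
opening: 19.9
gripper_force: 59.4
time: 39.67
position: [544.2, 144.9, 306.5]
ee_rot: [-179.6, 0.2, 84.7]
wrist_force: [0.1, 0.4, -5.2]
opening: 19.8
gripper_force: 59.4
time: 40.08
position: [544.4, 144.4, 306.5]
ee_rot: [-179.6, -0.1, 119.1]
wrist_force: [0.1, 0.1, -5.1]
opening: 20.1
gripper_force: 59.4
time: 40.33
position: [545.9, 144.4, 308.0]
ee_rot: [-179.8, -0.0, 118.6]
wrist_force: [0.0, 0.5, -5.2]
opening: 20.0
gripper_force: 59.3
top drum 721 [709.5 182. ] [109.4  88.9] -61.9 mat [ 161.9 -154.1] z 82.31432818518306
top drum 762 [555. 462.] [111.4  83.4] -62.0 mat [160.7 165.6] z 81.42722873433956
top mat-handle 265 [429.4 351. ] [105.2  46.3] -62.6 mat [ -2.7 128.6] z 116.81135040066283
scene drum 789 [553.3 459.5] [114.7  83.8] -61.8 mat [158.1 164.2] z 81.86144680988991
scene drum 925 [634.1 319.9] [113.4  92.8] -61.7 mat [161.9   3. ] z 82.05671819135546
scene drum 1059 [706.2 181. ] [115.9  84.4] -61.4 mat [ 158.5 -153.4] z 82.24893469797303
```

```bash
python3 -m handwheel '[{"grip":0,"x":0,"y":0,"z":3.5,"wx":0,"wy":0,"wz":0},{"grip":0,"x":0,"y":0,"z":4,"wx":0,"wy":0,"wz":0},{"grip":0,"x":0,"y":0,"z":4,"wx":0,"wy":0,"wz":0},{"grip":0,"x":0,"y":0,"z":4,"wx":0,"wy":0,"wz":0},{"grip":0,"x":0,"y":0,"z":3,"wx":0,"wy":0,"wz":0}]' && python3 -m handwheel '[{"grip":0,"x":0,"y":0,"z":1,"wx":0,"wy":0,"wz":0},{"grip":0,"x":0,"y":0,"z":0.5,"wx":0,"wy":0,"wz":0},{"grip":0,"x":0,"y":0,"z":0.4,"wx":0,"wy":0,"wz":0},{"grip":0,"x":0,"y":0,"z":0.3,"wx":0,"wy":0,"wz":0},{"grip":0,"x":0,"y":0,"z":0.3,"wx":0,"wy":0,"wz":0}]' && python3 -m handwheel '[{"grip":0,"x":0,"y":0,"z":0.2,"wx":0,"wy":0,"wz":0},{"grip":0,"x":0,"y":0,"z":0.2,"wx":0,"wy":0,"wz":0},{"grip":0,"x":0,"y":0,"z":0.1,"wx":0,"wy":0,"wz":0},{"grip":0,"x":0,"y":0,"z":0,"wx":0,"wy":0,"wz":0}]'
```

```text
time: 40.85
position: [545.4, 143.6, 121.1]
ee_rot: [-179.8, -0.0, 118.6]
wrist_force: [-0.6, -0.6, -6.3]
opening: 19.8
gripper_force: 59.4
time: 41.27
position: [549.0, 145.2, 101.3]
ee_rot: [179.8, 0.1, 118.7]
wrist_force: [-0.0, -0.3, -4.9]
opening: 20.0
gripper_force: 59.8
time: 41.6
position: [547.4, 144.5, 95.2]
ee_rot: [180.0, 0.0, 118.7]
wrist_force: [-2.0, -1.7, 0.1]
opening: 20.2
gripper_force: 60.4
```

```bash
python3 -m handwheel '[{"grip":0,"x":0,"y":0,"z":0.1,"wx":0,"wy":0,"wz":0},{"grip":0.3,"x":0,"y":0,"z":0,"wx":0,"wy":0,"wz":0},{"grip":0.6,"x":0,"y":0,"z":0,"wx":0,"wy":0,"wz":0},{"grip":0.7,"x":0,"y":0,"z":0,"wx":0,"wy":0,"wz":0},{"grip":0.7,"x":0,"y":0,"z":0,"wx":0,"wy":0,"wz":0}]' && python3 -m handwheel '[{"grip":0.7,"x":0,"y":0,"z":-1,"wx":0,"wy":0,"wz":0},{"grip":0.7,"x":0,"y":0,"z":-4,"wx":0,"wy":0,"wz":0},{"grip":0.7,"x":0,"y":0,"z":-4,"wx":0,"wy":0,"wz":0},{"grip":0.7,"x":0,"y":0,"z":-4,"wx":0,"wy":0,"wz":0},{"grip":0.7,"x":0,"y":0,"z":-4,"wx":0,"wy":0,"wz":0}]' && python3 -m handwheel '[{"grip":0.7,"x":-3.5,"y":-1,"z":-2,"wx":0,"wy":0,"wz":0},{"grip":0.7,"x":-4,"y":-1,"z":0,"wx":0,"wy":0,"wz":0},{"grip":0.7,"x":-4,"y":-1,"z":0,"wx":0,"wy":0,"wz":0},{"grip":0.7,"x":-4,"y":-1,"z":0,"wx":0,"wy":0,"wz":0},{"grip":0.7,"x":-4,"y":-1,"z":0,"wx":0,"wy":0,"wz":0}]' && python3 -m handwheel '[{"grip":0.7,"x":0,"y":0,"z":0,"wx":0,"wy":0,"wz":0},{"grip":0.7,"x":0,"y":0,"z":0,"wx":0,"wy":0,"wz":0}]'; python3 look.py
python3 - <<'E'
from h import *
p,d=imaging.grab_frame("scene");cv2.imwrite("pics/s3.png",cv2.resize(p[:,:,::-1],None,fx=1.5,fy=1.5))
E
```

```text
time: 42.02
position: [547.8, 144.8, 93.7]
ee_rot: [179.9, 0.0, 118.7]
wrist_force: [0.2, 0.0, 0.0]
opening: 59.4
gripper_force: 0.0
time: 42.43
position: [546.9, 144.8, 266.0]
ee_rot: [180.0, 0.0, 118.8]
wrist_force: [1.1, 0.1, -0.0]
opening: 59.5
gripper_force: 0.0
time: 42.85
position: [597.4, -52.3, 284.6]
ee_rot: [179.9, 0.1, 118.8]
wrist_force: [0.9, -0.2, 0.2]
opening: 59.8
gripper_force: 0.0
time: 43.02
position: [597.3, -54.4, 283.5]
ee_rot: [-180.0, 0.0, 118.3]
wrist_force: [0.3, 0.8, -0.7]
opening: 60.0
gripper_force: 0.0
top drum 728 [710.3 183. ] [109.7  91.8] -61.1 mat [ 163.  -153.7] z 82.32280217680625
top drum 753 [632.9 321.1] [109.9  88.7] -61.7 mat [161.4   4.6] z 82.18834236327803
top drum 769 [556.8 462.4] [111.9  91.1] -61.3 mat [162.5 165.1] z 81.45524625787266
top mat-handle 361 [549.8 140.4] [150.   44.9] -61.3 mat [   1.9 -113.9] z 117.67704270106469
top mat-handle 406 [441.5 331. ] [151.1  46.3] -61.4 mat [ -1.7 105.3] z 117.12474744792792
scene drum 791 [552.5 461.6] [119.8  84.3] -62.5 mat [158.4 166.4] z 81.56099748203974
scene drum 928 [631.8 320.1] [115.2  88.8] -61.8 mat [160.    4.3] z 82.09838871651289
scene drum 1066 [706.8 180. ] [113.6  84.5] -61.6 mat [ 158.5 -154.5] z 82.12173785255038
scene mat-handle 475 [440.2 329.3] [155.5  47.3] -61.1 mat [ -3.7 104.3] z 117.97256679809436
scene mat-handle 549 [549.1 138.7] [154.1  46.6] -61.3 mat [   0.4 -115.1] z 118.1377697641849
```

View pics/s3.png

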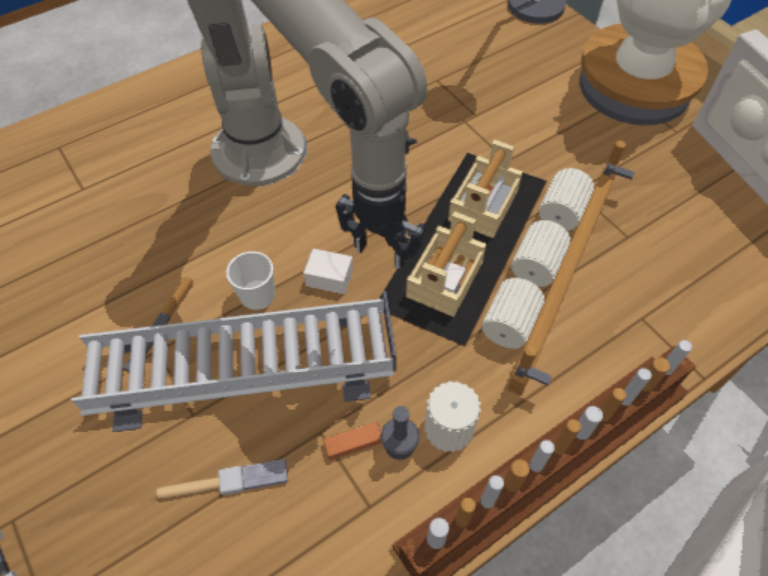

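The picture shows both caddies standing lengthways on the mat at (485,195) and (447,270). The three drums lie along the rail at (567,197), (541,252) and (514,312), the bystanders are where they were, and the hand is clear. I hand the job in.

```bash
python3 -c "
from bench import ctrl
print(ctrl.sign_off())"
```

```text
the job is handed in; nothing more can be done
None
```

The job is handed in: all three drums lie along the stop rail and both caddies stand lengthways on the mat, each lifted off only at the end stop, though caddy_a rode about 2 mm high, probably just clear of the rollers, for most of its roll before I set it back down.

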